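Take the panel meter off its keyhole studs for checking

ROBOT

A 6-joint arm with a two-finger parallel gripper is mounted at the origin on the work surface. World frame = base frame: x ahead of the robot, y to its left, z up, the work surface at z = 0. Lengths are in mm, angles in rad, forces in N, time in s.
With the tool pointing down it reaches from about 350 to 775 mm from the base axis. Payload 7.3 kg.
Tool frame: the origin (TCP) lies midway between the tips of the shut fingers; the grasp point (between the pads) lies 19 mm behind it; x points along the fingers, y is the direction in which the jaws open and shut, and the axes are right-handed (so a half turn about x gives the same grasp; the last joint's range is limited). The gripper opens to 92 mm and grips with 3 to 60 N. Pads are 19 mm wide; open, the fingers measure 130 mm over their backs; the gripper's body (75 mm by 190 mm) begins 47 mm behind the grasp point.
Start: joints at [1.041, 0.342, 1.524, -0, 1.275, -0.146], TCP at [196.574, 486.834, 188.641] pointing down, gripper open.
Joint ranges: [-2.53, 2.53], [-0.77, 2.02], [0.04, 2.7], [-1, 4.14], [0.28, 2.66], [-3.11, 3.11]. Speed limits (rad/s): [2.57, 2.57, 3.14, 3.14, 3.14, 3.14].

INTERFACE

Orientations are given as [roll, pitch, yaw] about the fixed x, y, z axes, in that order (R = Rz(yaw) Ry(pitch) Rx(roll)).
In Python, from plant import bot gives the robot as it stands. The module is installed in compiled form; this text tells all that it offers.
- The arm moves only by the shell command python3 -m handwheel 'ROWS' [OPENING]. ROWS is JSON, a list that holds one entry, the list of rows, each a list of 4 numbers: the shift along the tool's x, y, z in cm, then the turn about the tool's x in rad. A call has 1 to 8 rows; each row shifts and turns the commanded pose from where the row before left it, along the tool's axes as they then stand; what a row does not reach is not made up. A row lasts 1/12 s, in which the tool goes at most 41.7 mm and 7.16 degrees, less where a joint would pass 70% of its speed; a pose out of reach is approached as far as the arm can. A call is refused whole if a number of a shift passes 4.17 or a number of a turn 0.125, either way. A call with a gripper value outside its range is refused whole. OPENING is the opening, from 0 (shut) to 1 (fully open), set as the call begins (- or left out, the last holds). The fingers move at their own pace and stop on an object; the grip force is fixed at half the most. Time passes only in rows, so rows that do not move let the fingers close. It gives the time, the measured TCP pose, the force and the opening at its end, in the units of the state.
- bot.get_obs(): the state, without advancing time (a new reading comes with each control period).
- bot.capture(name): name is "scene" or "top" or "wrist"; returns (picture, depth): 400x640x3 uint8, red, green, blue; 400x640 float32, mm along the optical axis (not along the pixel's ray), 0 where there is no reading.
- bot.camera_model(name): a dict with "fx", "fy", "cx", "cy" (pixels), "position" and "rotation" of the camera in the world. Camera axes: x right, y down, z forward; pixel columns grow to the right and rows downward; lengths in mm; the calibration is good to about 2 mm. The wrist camera is an equidistant fisheye: a pixel r from the principal point sees the ray r / f radians off the axis. A picture is of the moment at which its call begins: read the wrist's pose just before it. camera_model takes no time and is no camera call; for the wrist camera it gives the pose at the moment of the call.
- bot.close_job(): hands the job in, once; it reports no verdict.
Trained networks look in the newest picture that a camera, given by its name, has taken for a name from the list of things; names that differ only in an ending like _2 or _b are one class to them, and where a whole thing is asked for, a point or a joint stands for the part that bears it (a point fixed in the world has none). Each returns a list of dicts, best first, with "conf" (0 to 1); they miss things now and then, are a little off and sometimes report something else, mostly with a low value. They report only what shows in the picture. A call takes as long as a camera call. They do not tell look-alikes from the thing itself.
- bot.find_in(camera, label): "bbox" ([left, top, width, height] in pixels, round what is visible of it).
- bot.spot_point(camera, label): "point" ([column, row] in pixels: a listed point, or the origin of a listed thing).
The state is a dict: "time": time; "joint_positions": joint angles; "dq": joint speeds; "tau": joint torques, N m; "tool_pos": TCP position; "tcp_rot": TCP orientation; "contact_force": force on the tool from outside, world axes, zero at the start; "moment": the same for the moment, N m; "grip_width": finger opening in mm.
Only numpy, scipy, OpenCV 4.12 (cv2) and the standard library are available. Lean on these libraries where they do the work, as an engineer would, in place of code of your own. Each camera call takes 0.05 s, during which the arm holds its last target.

TASK

Swing the catch out of the way, then raise the hanging meter until its keyholes' wide ends are at the studs, draw it off the stand and stand it gently upright on the checking plate: about midway along the fence, with its keyhole back up against the fence and squared to it. Let go of it, and do not shift the other loose things on the bench.

Things in the scene. Friction and masses are not known exactly. Their poses are not given: they have to be found in the camera images.
- stand: Fixed upright aluminium panel on a dark steel foot (foot x -75 to +40, y -110 to +110 mm, 12 mm thick). Origin on the bench under the middle of the panel's front face; x points out of that face (the way the meter faces and comes off), y along the panel, z up. Panel: 200 mm wide (y -100 to +100), 30 mm thick (x -30 to 0), 130 mm high.
- studs (a point): Midway between the outer faces of the two stud heads on the stand's front: studs at stand y = -45 and +45 mm, 107 mm above the bench. Each has a shank 6 mm thick and 6 mm long, then a head 15 mm across and 4 mm thick, ending 10 mm from the panel.
- meter: Loose grey box-shaped meter, about 0.45 kg, hung on the studs with its underside 30 mm above the bench. 150 mm wide (y -75 to +75), 100 mm high, 46 mm deep (front trim to 51). Origin on the lower back edge, mid-width: x forward out of its dark front with display, y along its width, z up. To take it off, raise it 22 mm (18 to 26 works), then draw it along the stand's +x; free after 10 mm.
- keyholes (a point): On the meter's steel back, mid-width, 77 mm above its underside: the height where the studs sit while it hangs. Keyholes at meter y = -45 and +45 mm: a slot 9 mm wide from z = 80 down to 67 mm, then a 24 x 24 mm opening (z 67 to 43 mm) that passes the stud heads. The plate is 4 mm thick, the hollow behind it 12 mm deep.
- grip (a point): Middle of the top of the meter's black U-shaped grip, at meter x = 25, y = 0, z = 145 mm. The grip is 40 mm wide in y, 16 mm deep in x and stands 45 mm above the meter's flat top (z 100 to 145), close to over the centre of mass. Pinch it across its 40 mm width from above.
- catch (a joint): Angle (rad) of the steel catch arm on top of the panel; vertical pivot at stand x = -20, y = -62 mm. 0: it points along stand +x, 4 mm over the meter's top, and blocks raising. Growing: swings outward to the stand's -y side; 1.57: along the panel. The meter is free from 0.9 on. Range -0.3 to 1.6, starts -0.25 to 0.3; about 1 N at the knob moves it, stays where left.
- catch_knob (a point): Middle of the top of the upright round black knob at the catch arm's end: 16 mm thick, 30 mm tall, its top 170 mm above the bench, 80 mm from the pivot; when closed it stands over the edge just in front of the meter. The arm under it is 12 mm wide, its top 140 mm above the bench.
- plate: Fixed flat aluminium checking plate, y -120 to +120, x -10 to +110 mm, its top 8 mm above the bench, with a steel fence 10 mm thick (x -10 to 0) all along one long side, fence top 34 mm above the bench. Origin on the bench under the middle of the fence's inner face (x = 0); x points from the fence over the free plate, y along the fence, z up.
- spool: A bystander: leave it where it stands. White spool, 56 mm across, 46 mm tall, standing; origin under its centre.
- coil: A bystander: leave it where it stands. Copper coil, 48 mm across, 32 mm tall, standing; origin under its centre.
- bottle: A bystander: leave it where it stands. White bottle, 52 mm across, 130 mm tall; origin under its centre.
- screwdriver: A bystander: leave it where it stands. Screwdriver with a black handle, lying along its x axis, about 200 mm long.
Mind the look-alikes: they are no part of the job. Of the things shaped like the meter, the grey one is meant.

How it is judged:
By the outcome, as a careful person would: the job done as asked, in the order asked, and still so for the second after the job is handed in, with the robot touching nothing.
It also fails if it takes over 62 s, if anything falls off the work surface, if the arm or the gripper's body presses on something with over 40 N, if the wrist force passes 120 N, or if a joint passes its speed limit or range.

## Working session

There is one attempt and no reset: what is moved stays moved. The work goes in short steps, Python scripts to look and compute and a shell command to move; the robot and the scene stay as the last step left them, time stands still between calls to the robot, and variables do not carry over. Pictures are saved under pics/ and viewed, and the job is handed in when it is done.

```bash
mkdir -p pics
cat > h.py <<'E'
from plant import bot
import numpy as np, cv2
def save(n,img,f=1):
    if f!=1: img=cv2.resize(img,None,fx=f,fy=f,interpolation=cv2.INTER_CUBIC)
    cv2.imwrite('pics/'+n+'.png',cv2.cvtColor(img,cv2.COLOR_RGB2BGR))
def px2w(m,u,v,d):
    return np.array(m['position'])+np.array(m['rotation'])@(np.array([(u-m['cx'])/m['fx'],(v-m['cy'])/m['fy'],1])*d)
def ray(m,u,v):
    return np.array(m['rotation'])@np.array([(u-m['cx'])/m['fx'],(v-m['cy'])/m['fy'],1])
def atz(m,u,v,z):
    r=ray(m,u,v);p=np.array(m['position']);return p+r*(z-p[2])/r[2]
def proj(m,P):
    q=np.array(m['rotation']).T@(np.array(P)-np.array(m['position']))
    return np.array([m['fx']*q[0]/q[2]+m['cx'],m['fy']*q[1]/q[2]+m['cy']])
def cloud(m,d):
    v,u=np.mgrid[0:400,0:640]
    c=np.stack([(u-m['cx'])/m['fx']*d,(v-m['cy'])/m['fy']*d,d],-1)
    return c@np.array(m['rotation']).T+np.array(m['position'])
E
python3 - <<'E'
from h import *
np.set_printoptions(precision=1,suppress=True)
o=bot.get_obs();print(o['time'],o['tool_pos'],o['tcp_rot'],o['contact_force'],o['grip_width'])
for c in ['scene','top']:
    im,d=bot.capture(c);m=bot.camera_model(c);save(c+'0',im,1.25);np.savez(c+'0.npz',im=im,d=d)
    print(c,m)
    for l in ['meter','stand','plate','catch','spool','bottle','coil','screwdriver']:
        print(l,[(np.round(x['bbox']),round(x['conf'],2)) for x in bot.find_in(c,l)][:3])
    for l in ['grip','catch_knob','studs','keyholes','plate','stand','meter']:
        print(l,[(np.round(x['point'],1),round(x['conf'],2)) for x in bot.spot_point(c,l)][:3])
print(bot.get_obs()['time'])
E
```

```text
0.0 [196.3 486.4 187.9] [-1.7  1.6 -2.1] [ 0.1 -0.6 -0.3] 91.70602601032476
scene {'fx': 390.9879071182096, 'fy': 390.9879071182096, 'cx': 323.42426223967647, 'cy': 205.55940886174596, 'position': array([1127.9,  -26.2,  969.3]), 'rotation': array([-2.5, -0. ,  1.5])}
meter [(array([343., 159.,  42.,  52.]), 0.84), (array([199., 149.,  35.,  57.]), 0.72), (array([225., 210.,  62.,  53.]), 0.6)]
stand [(array([214., 202.,  82.,  69.]), 0.87), (array([224., 210.,  62.,  52.]), 0.7)]
plate [(array([337., 231.,  96.,  52.]), 0.77)]
catch [(array([226., 218.,  16.,  28.]), 0.66)]
spool []
bottle [(array([429., 193.,  23.,  38.]), 0.75), (array([226., 210.,  62.,  54.]), 0.32)]
coil [(array([308., 223.,  17.,  18.]), 0.52)]
screwdriver [(array([221., 303.,  47.,  20.]), 0.93), (array([308., 224.,  20.,  20.]), 0.47)]
grip [(array([252.5, 219.1]), 0.97), (array([361.7, 161.3]), 0.79), (array([208.3, 154.3]), 0.75)]
catch_knob [(array([237.2, 232.7]), 0.56), (array([258.2, 247. ]), 0.23)]
studs [(array([254.1, 227.3]), 0.93)]
keyholes [(array([251.3, 223.1]), 0.87), (array([201.7, 176.1]), 0
[... 766 characters left out ...]
 140.,  21.,  22.]), 0.74)]
bottle [(array([198., 206.,  25.,  19.]), 0.9)]
coil [(array([335., 210.,  20.,  16.]), 0.57)]
screwdriver [(array([371., 132.,  64.,  18.]), 0.69)]
grip [(array([461.6, 303. ]), 0.92), (array([284. , 269.1]), 0.81), (array([404.3, 197.1]), 0.58)]
catch_knob [(array([420.6, 177.6]), 0.6), (array([399.6, 141.4]), 0.16)]
studs [(array([408.6, 205.7]), 0.58)]
keyholes [(array([461.6, 294.4]), 0.85), (array([408.9, 206.4]), 0.83), (array([279.5, 272. ]), 0.65)]
plate [(array([284.2, 203.7]), 0.73)]
stand [(array([402.1, 210.8]), 0.62), (array([403.1, 144.5]), 0.18)]
meter [(array([281.3, 270.4]), 0.88), (array([455.1, 293.7]), 0.85), (array([407.5, 205.6]), 0.73)]
1.6
```

View pics/top0.png

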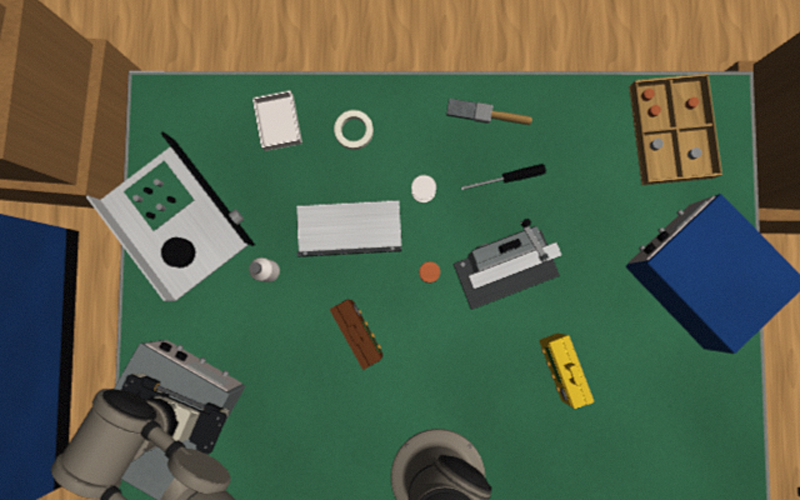

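View pics/scene0.png

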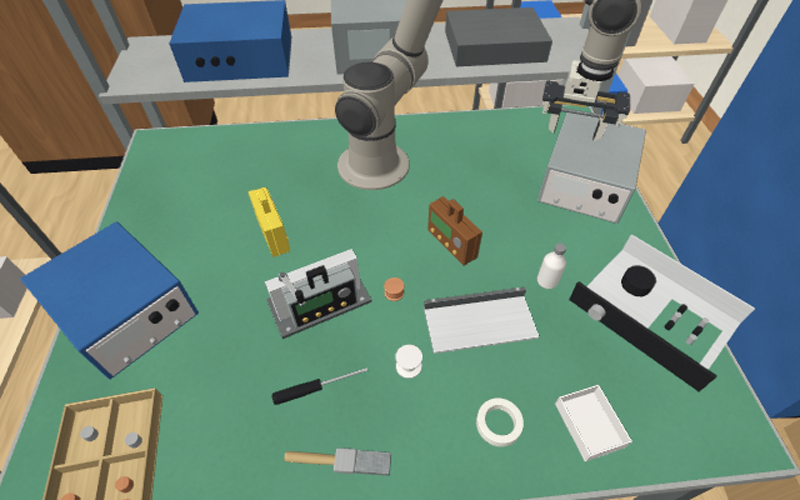

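Run:
```python
from h import *
z=np.load('top0.npz');save('topc',z['im'][120:270,230:490],3)
z=np.load('scene0.npz');save('scenec',z['im'][190:290,200:300],6)
```

```text
(no output)
```

View crops.

View pics/topc.png

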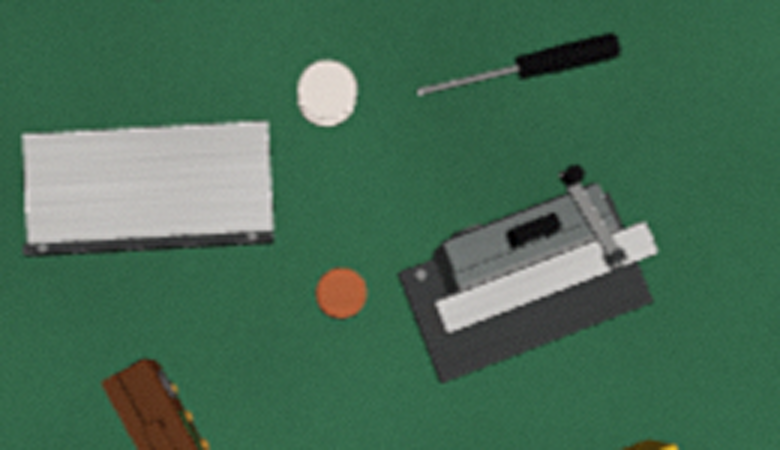

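View pics/scenec.png

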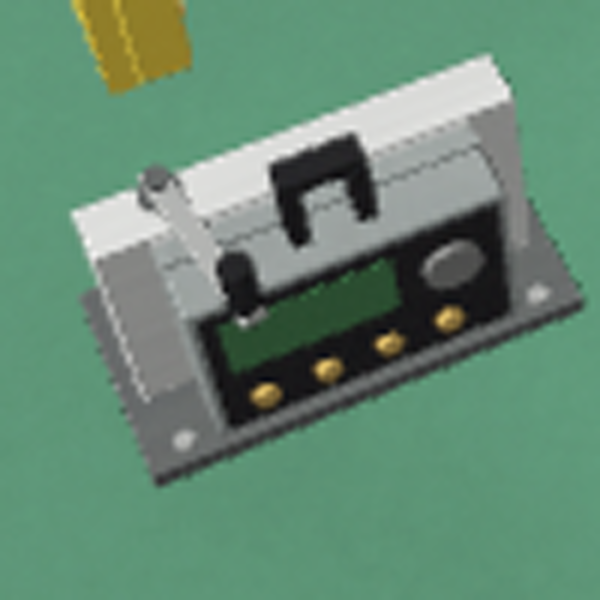

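```bash
cat > cams.py <<'E'
from h import *
from scipy.spatial.transform import Rotation as R
def cm(c):
    m=dict(bot.camera_model(c)); r=np.array(m['rotation'])
    if r.shape==(3,): m['rotation']=R.from_euler('xyz',r).as_matrix()
    return m
E
python3 - <<'E'
from cams import *
np.set_printoptions(precision=2,suppress=True)
m={}
C={}
for c in ['top','scene']:
    m[c]=cm(c);z=np.load(c+'0.npz');C[c]=cloud(m[c],z['d']);
    X=C[c]
    print(c,m[c]['rotation'])
# top
X=C['top']; 
def reg(c,u0,v0,u1,v1):
    return C[c][v0:v1,u0:u1].reshape(-1,3)
print('bench z',np.median(reg('top',300,270,320,290)[:,2]), np.median(reg('scene',300,270,320,290)[:,2]))
P=reg('top',360,170,455,250)
h,e=np.histogram(P[:,2],bins=np.arange(-10,200,5));print([(int(a),int(b)) for a,b in zip(e,h) if b])
def rect(P,z0,z1,name):
    Q=P[(P[:,2]>z0)&(P[:,2]<z1)][:,:2].astype(np.float32)
    r=cv2.minAreaRect(Q);print(name,len(Q),r)
rect(P,124,140,'top metertop+panel')
P=reg('top',235,155,330,212)
h,e=np.histogram(P[:,2],bins=np.arange(-10,200,5));print([(int(a),int(b)) for a,b in zip(e,h) if b])
rect(P,5,14,'plate');rect(P,26,45,'fence')
for lab,uvs in {'grip145+30':((404.3,197.1,175),(252.5,219.1,175)),'knob':((420.6,177.6,170),(237.2,232.7,170)),'studs':((408.6,205.7,107),(254.1,227.3,107)),'stand':((402.1,210.8,0),(256.5,243.4,0)),'meter':((407.5,205.6,30),(252.2,240,30)),'plate':((284.2,203.7,0),(378.5,245.6,0)),'keyholes':((408.9,206.4,107),(251.3,223.1,107))}.items():
    for c,(u,v,zz) in zip(('top','scene'),uvs): print(lab,c,atz(m[c],u,v,zz))
print(R.from_euler('xyz',bot.get_obs()['tcp_rot']).as_matrix())
E
```

```text
top [[ 0.01 -1.    0.08]
 [-1.   -0.    0.01]
 [-0.01 -0.08 -1.  ]]
scene [[ 0.1   0.78 -0.62]
 [ 0.99 -0.08  0.07]
 [ 0.   -0.62 -0.78]]
bench z 2.12816360878071 -0.4262586421252763
[(-10, 104), (-5, 1612), (0, 2149), (5, 619), (10, 837), (15, 200), (20, 5), (25, 2), (30, 4), (35, 6), (40, 6), (45, 4), (50, 3), (55, 6), (60, 5), (65, 8), (70, 11), (75, 5), (80, 9), (85, 5), (90, 8), (95, 11), (100, 8), (105, 19), (110, 11), (115, 7), (120, 76), (125, 868), (130, 637), (135, 87), (140, 73), (145, 15), (150, 8), (155, 6), (160, 4), (165, 30), (170, 66), (175, 35), (180, 1)]
top metertop+panel 1637 ((502.274658203125, -146.575439453125), (94.53778076171875, 200.92991638183594), 21.269672393798828)
[(-10, 52), (-5, 775), (0, 1525), (5, 1900), (10, 787), (15, 37), (20, 12), (25, 38), (30, 167), (35, 104), (40, 4)]
plate 2647 ((564.51123046875, 199.91221618652344), (165.425048828125, 276.5711669921875), 0.1481742560863495)
fence 309 ((510.1978454589844, 203.57546997070312), (10.611322402954102, 238.99623107910156), 3.3899118900299072)
grip145+30 top [ 507.72 -130.43  175.  ]
grip145+30 scene [ 526.33 -140.07  175.  ]
knob top [ 558.73 -173.47  170.  ]
knob scene [ 560.8  -177.99  170.  ]
studs top [ 491.04 -152.78  107.  ]
studs scene [ 502.88 -145.28  107.  ]
stand top [ 484.4  -151.95    0.  ]
stand scene [ 484.2  -152.66    0.  ]
meter top [ 497.33 -162.76   30.  ]
meter scene [ 491.28 -161.03   30.  ]
plate top [503.84 192.77   0.  ]
plate scene [527.6  202.71   0.  ]
keyholes top [ 489.15 -153.56  107.  ]
keyholes scene [ 488.09 -152.93  107.  ]
[[ 0.    0.37  0.93]
 [ 0.    0.93 -0.37]
 [-1.    0.    0.  ]]
```

Run:
```python
from cams import *
np.set_printoptions(precision=2,suppress=True)
from scipy.optimize import least_squares
z=np.load('top0.npz');zs=np.load('scene0.npz')
mt,ms=cm('top'),cm('scene')
def fit(mask,m,zz,name,x0=0):
    v,u=np.nonzero(mask);Q=np.array([atz(m,a,b,zz)[:2] for a,b in zip(u,v)],np.float32)
    r=cv2.minAreaRect(Q);print(name,len(Q),np.round(r[0],1),np.round(r[1],1),round(r[2],2))
    return Q
def biggest(mask):
    n,l,s,_=cv2.connectedComponentsWithStats(mask.astype(np.uint8));return l==1+np.argmax(s[1:,4])
for nm,zz,m,(u0,v0,u1,v1),pz in (('top',z,mt,(360,170,455,250),(235,155,330,212)),('scene',zs,ms,(205,195,305,275),(330,225,440,285))):
    im=zz['im'].astype(int);g=im.min(2)
    M=np.zeros(g.shape,bool);M[v0:v1,u0:u1]=True
    fit(biggest(M&(g>185)),m,130,nm+' panel')
    M=np.zeros(g.shape,bool);M[pz[1]:pz[3],pz[0]:pz[2]]=True
    fit(biggest(M&(g>150)),m,8,nm+' plate surf')
    dark=(im.max(2)<80)&M
    fit(biggest(dark),m,34,nm+' fence')
    M=np.zeros(g.shape,bool);M[v0:v1,u0:u1]=True
    if nm=='top':
      dk=M&(im.max(2)<45); dk=dk&False|dk
      n,l,s,c=cv2.connectedComponentsWithStats(dk.astype(np.uint8))
      for i in range(1,n): print(s[i],atz(m,*c[i],175),atz(m,*c[i],170)[:2])
```

```text
top panel 546 [ 464.6 -136. ] [ 26.3 149.5] 21.03
top plate surf 2931 [571.6 209. ] [105.9 240.5] 3.29
top fence 332 [507.9 204.8] [ 13.  235.4] 2.95
[417 175   7   7  36] [ 556.79 -171.51  175.  ] [ 557.47 -172.49]
[399 191  18  12 106] [ 509.87 -138.56  175.  ] [ 510.36 -139.4 ]
[381 198   1   1   1] [505.19 -71.01 175.  ] [505.66 -71.57]
[375 202   7  16  52] [475.21 -63.23 175.  ] [475.55 -63.76]
[433 206   1   1   1] [ 485.21 -203.21  175.  ] [ 485.6  -204.31]
scene panel 386 [ 470.  -134.1] [ 28.5 151.7] 21.21
scene plate surf 2913 [576.1 208.9] [113.9 240.9] 3.26
scene fence 331 [527.8 203.5] [ 13.8 235.5] 3.3
```

```bash
python3 -m handwheel '[[[-4,0,0,0],[-4,0,0,0],[-4,0,0,0],[-3,-1,1,0],[0,-2.4,2.75,0],[0,-2.4,2.75,0],[0,-2.4,2.75,0],[0,-2.4,2.75,0]]]' 0.4
python3 -m handwheel '[[[0,-2.4,2.75,0],[0,-2.4,2.75,0],[0,-2.4,2.75,0],[0,-2.4,2.75,0],[0,-2.4,2.75,0],[0,-2.4,2.75,0],[0,-2.4,2.75,0],[0,-2.4,2.75,0]]]'
python3 -m handwheel '[[[0,-2.4,2.75,0],[0,-2.4,2.75,0],[0,-2.4,2.75,0],[0,-2.4,2.75,0],[0,-2.4,2.75,0],[0,-2.4,2.75,0],[0,-2.4,2.75,0],[0,0,0,0]]]'
python3 -m handwheel '[[[0,0,0,-0.12],[0,0,0,-0.12],[0,0,0,-0.12],[0,0,0,-0.12],[0,0,0,-0.12],[0,0,0,-0.12],[0,0,0,-0.05],[0,0,0,0]]]'
python3 - <<'E'
from cams import *
np.set_printoptions(precision=2,suppress=True)
o=bot.get_obs();print(o['time'],o['tool_pos'],o['joint_positions'],o['contact_force'])
Rt=R.from_euler('xyz',o['tcp_rot']).as_matrix();print(Rt)
m=cm('wrist');im,d=bot.capture('wrist');print(m);save('w1',im,1.25);np.savez('w1.npz',im=im,d=d)
for l in ['grip','catch_knob','studs','meter']: print(l,[(np.round(x['point'],1),round(x['conf'],2)) for x in bot.spot_point('wrist',l)][:3])
E
```

```text
time: 2.27
tool_pos: [268.4, 342.2, 338.8]
tcp_rot: [1.016, 1.57, 0.633]
contact_force: [1.1, 0.2, 0.4]
grip_width: 43.0
time: 2.93
tool_pos: [400.6, 81.4, 338.9]
tcp_rot: [0.617, 1.57, 0.233]
contact_force: [-0.0, 1.2, -0.2]
grip_width: 36.9
time: 3.6
tool_pos: [517.4, -150.0, 336.6]
tcp_rot: [-2.23, 1.569, -2.618]
contact_force: [-0.2, -0.7, 0.1]
grip_width: 36.6
time: 4.27
tool_pos: [515.7, -144.3, 338.7]
tcp_rot: [0.66, 1.571, 1.048]
contact_force: [1.1, 0.3, -0.1]
grip_width: 36.8
4.2667 [ 515.71 -144.29  338.66] [-0.42  0.3   1.18  0.    1.66 -2.38] [ 1.06  0.29 -0.09]
[[ 0.   -0.38  0.93]
 [ 0.    0.93  0.38]
 [-1.    0.    0.  ]]
{'fx': 309.70691628693146, 'fy': 309.70691628693146, 'cx': 324.11634694998054, 'cy': 203.92309160515867, 'position': array([ 454.16, -171.53,  534.87]), 'rotation': array([[-0.38,  0.9 ,  0.24],
       [ 0.93,  0.37,  0.1 ],
       [-0.  ,  0.25, -0.97]])}
grip [(array([562.5, 149.5]), 0.96), (array([327.7, 180.2]), 0.64)]
catch_knob [(array([285.7, 207.1]), 0.65)]
studs [(array([325.1, 159.7]), 0.72)]
meter [(array([522.7, 143.3]), 0.78)]
```

View pics/w1.png

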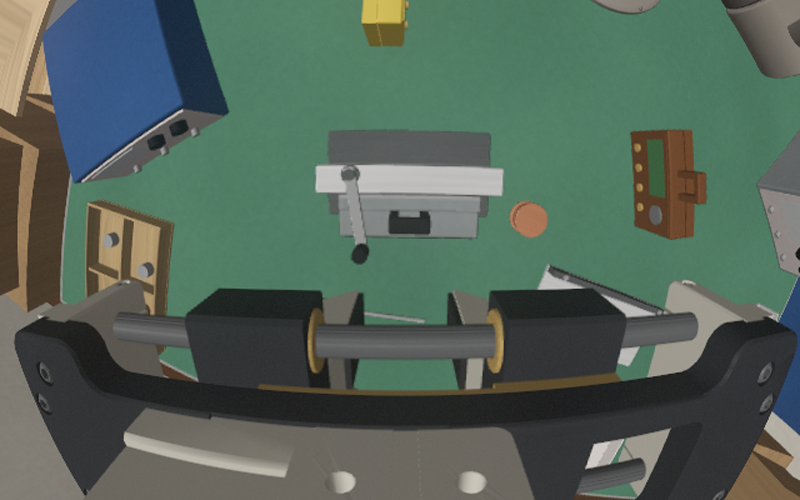

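```bash
cat >> cams.py <<'E'
def fray(m,u,v):
    x,y=(u-m['cx'])/m['fx'],(v-m['cy'])/m['fy'];r=np.hypot(x,y)+1e-12
    return m['rotation']@np.array([x/r*np.sin(r),y/r*np.sin(r),np.cos(r)])
def fatz(m,u,v,z):
    r=fray(m,u,v);p=np.array(m['position']);return p+r*(z-p[2])/r[2]
def fproj(m,P):
    q=m['rotation'].T@(np.array(P)-m['position']);t=np.arctan2(np.hypot(q[0],q[1]),q[2]);a=np.arctan2(q[1],q[0])
    return np.array([m['cx']+m['fx']*t*np.cos(a),m['cy']+m['fy']*t*np.sin(a)])
E
python3 - <<'E'
from cams import *
np.set_printoptions(precision=1,suppress=True)
z=np.load('w1.npz');im=z['im'].astype(int);save('w1c',z['im'][90:220,240:420],4)
m=cm('wrist')
g=im.min(2);M=np.zeros(g.shape,bool);M[125:165,245:410]=1
mk=(M&(g>185)).astype(np.uint8);n,l,s,_=cv2.connectedComponentsWithStats(mk);mk=l==1+np.argmax(s[1:,4])
v,u=np.nonzero(mk);Q=np.array([fatz(m,a,b,130)[:2] for a,b in zip(u,v)],np.float32)
r=cv2.minAreaRect(Q);print('panel',r)
th=np.radians(21.1);print(cv2.boxPoints(r)); 
dk=np.zeros(g.shape,bool);dk[155:215,260:400]=1;dk&=im.max(2)<40
n,l,s,c=cv2.connectedComponentsWithStats(dk.astype(np.uint8))
for i in range(1,n):
    if s[i,4]>10: print(s[i],c[i],fatz(m,*c[i],175),fatz(m,*c[i],170)[:2])
E
```

```text
panel ((467.502685546875, -138.07492065429688), (26.53063201904297, 152.16461181640625), 21.07985496520996)
[[ 427.8  -71.9]
 [ 482.5 -213.8]
 [ 507.2 -204.3]
 [ 452.5  -62.3]]
```

View pics/w1c.png

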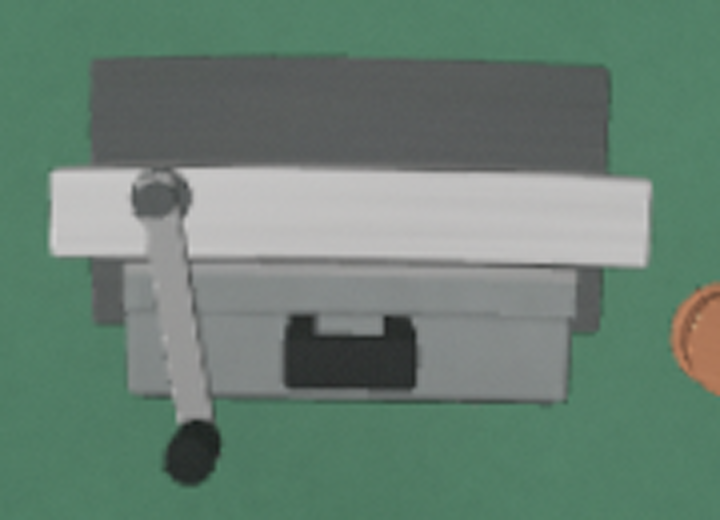

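Run:
```python
from cams import *
np.set_printoptions(precision=1,suppress=True)
m=cm('wrist');c=lambda u,v,z: fatz(m,240+u/4,90+v/4,z)
print('knob',c(188,458,170)); print('grip',c(350,364,175))
for p in [(50,170),(50,256),(652,180),(648,267)]: print(p,c(*p,130))
print('pivot',c(161,197,140)); print('coil',c(0,0,0)[:1])
p=[c(*q,130)[:2] for q in [(50,170),(50,256),(652,180),(648,267)]]
y=(p[3]-p[1]);print('yaw',np.degrees(np.arctan2(-y[0],y[1])),np.linalg.norm(y)); y=p[2]-p[0];print(np.degrees(np.arctan2(-y[0],y[1])),np.linalg.norm(y))
o=(p[3]+p[1])/2;print('stand O',o)
th=np.radians(21.2);Rm=np.array([[np.cos(th),-np.sin(th)],[np.sin(th),np.cos(th)]])
for n,q in (('knob',c(188,458,170)),('grip',c(350,364,175)),('pivot',c(161,197,140))): print(n,Rm.T@(q[:2]-o))
```

```text
knob [ 561.  -177.5  170. ]
grip [ 514.6 -143.   175. ]
(50, 170) [ 498.2 -255.8  130. ]
(50, 256) [ 525.1 -245.8  130. ]
(652, 180) [426.3 -70.3 130. ]
(648, 267) [453.5 -59.7 130. ]
pivot [ 492.5 -216.6  140. ]
coil [449.7]
yaw 21.03168763959223 199.45080743035982
21.175026569869864 198.99852191810425
stand O [ 489.3 -152.8]
knob [ 57.9 -49. ]
grip [27.1  0. ]
pivot [-20.1 -60.6]
```

```bash
python3 -m handwheel '[[[0,-2.4,1.48,0],[0,-2.4,1.48,0],[3,0,0,-0.075],[3,0,0,-0.075],[3,0,0,0],[3,0,0,0],[2,0,0,0],[0,0,0,0]]]' 0.45
python3 -m handwheel '[[[0,0,0,0],[0,0,0,0]]]'
python3 - <<'E'
from cams import *
np.set_printoptions(precision=3,suppress=True)
o=bot.get_obs();print(o['time'],o['tool_pos'],o['joint_positions'],o['contact_force'])
Rt=R.from_euler('xyz',o['tcp_rot']).as_matrix();print(Rt)
d=np.array([561,-177.5,148])-o['tool_pos'];print(Rt.T@d, np.degrees(np.arctan2(Rt[1,2],Rt[0,2])))
im,d=bot.capture('wrist');save('w2',im,1.25)
E
```

```text
time: 5.18
tool_pos: [558.9, -176.8, 193.8]
tcp_rot: [2.15, 1.562, 2.686]
contact_force: [0.6, 0.0, -0.1]
grip_width: 41.5
time: 5.35
tool_pos: [562.2, -178.4, 200.4]
tcp_rot: [-0.937, 1.568, -0.401]
contact_force: [-0.2, -1.2, 0.4]
grip_width: 41.3
5.35 [ 562.244 -178.402  200.37 ] [-0.437  0.452  1.32   0.     1.366 -2.544] [-0.193 -1.199  0.396]
[[ 0.003 -0.511  0.86 ]
 [-0.001  0.86   0.511]
 [-1.    -0.002  0.002]]
[52.366  1.528 -0.695] 30.70047038419864
```

View pics/w2.png

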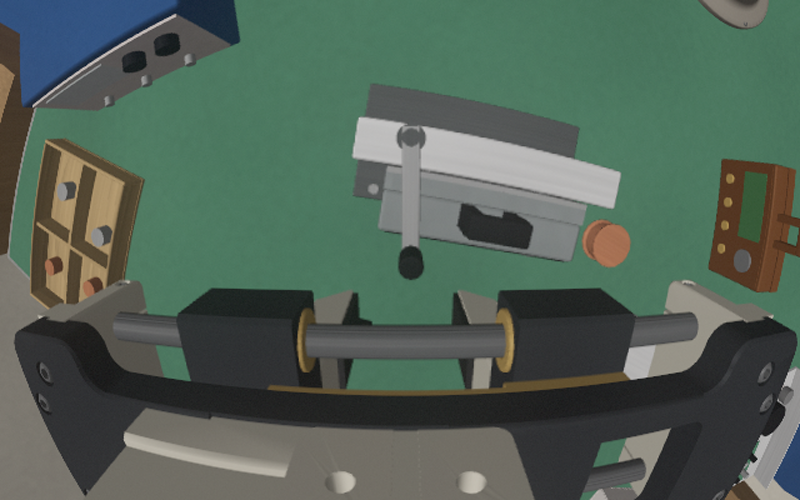

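```bash
python3 -m handwheel '[[[2.6,0.07,0,0],[2.6,0.07,0,0],[0,0,0,0],[0,-0.96,-0.06,0.12],[0,-0.96,-0.06,0.12],[0,-0.96,-0.06,0.12],[0,-0.96,-0.06,0.12],[0,-0.96,-0.06,0.12]]]'
python3 -m handwheel '[[[0,-0.96,-0.06,0.12],[0,-0.96,-0.06,0.12],[0,-0.96,-0.06,0.12],[0,-0.96,-0.06,0.12],[0,-0.96,-0.06,0.12],[0,-0.96,-0.06,0.12],[0,-0.96,-0.06,0.12],[0,0,0,0]]]'
python3 -m handwheel '[[[0,-0.96,-0.06,0.12],[0,-0.96,-0.06,0.12],[0,0,0,0],[0,0.5,0,0],[0,0,0,0]]]'
python3 - <<'E'
from cams import *
np.set_printoptions(precision=3,suppress=True)
o=bot.get_obs();print(o['time'],o['tool_pos'],o['joint_positions'],o['contact_force'])
Rt=R.from_euler('xyz',o['tcp_rot']).as_matrix();print(Rt)
m=cm('wrist');im,d=bot.capture('wrist');save('w3',im,1.25)
E
```

```text
time: 6.07
tool_pos: [573.0, -223.9, 149.4]
tcp_rot: [-0.404, 1.567, -0.473]
contact_force: [-0.0, -0.2, 0.4]
grip_width: 41.3
time: 6.73
tool_pos: [541.1, -282.6, 149.2]
tcp_rot: [0.157, 1.567, -0.753]
contact_force: [0.6, 0.1, -0.4]
grip_width: 41.2
time: 7.15
tool_pos: [530.8, -288.1, 147.6]
tcp_rot: [0.873, 1.569, -0.265]
contact_force: [-0.1, 0.3, -0.6]
grip_width: 41.0
7.15 [ 530.755 -288.149  147.617] [-0.625  0.518  1.36   0.001  1.262 -1.057] [-0.074  0.292 -0.632]
[[ 0.002  0.908  0.419]
 [-0.001  0.419 -0.908]
 [-1.     0.002  0.001]]
```

View pics/w3.png

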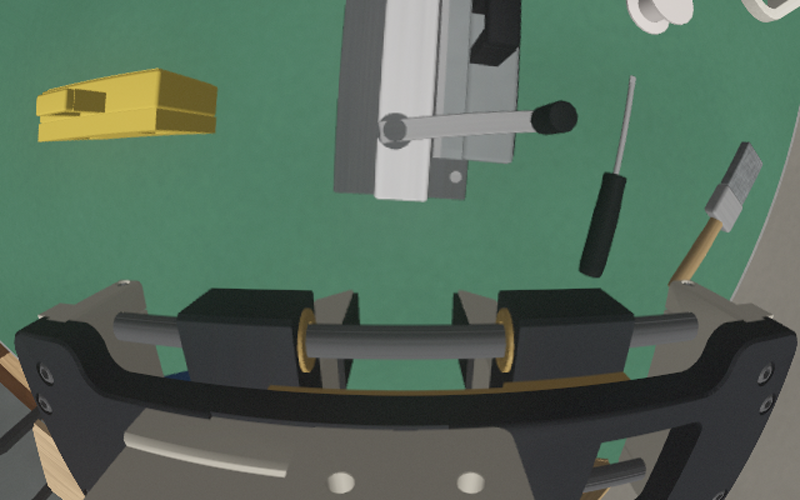

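Run:
```python
from cams import *
np.set_printoptions(precision=1,suppress=True)
o=bot.get_obs();m=cm('wrist')
t=np.array(o['tool_pos']);Rt=R.from_euler('xyz',o['tcp_rot']).as_matrix()
print(fproj(m,t),fproj(m,t-Rt[:,0]*19+Rt[:,1]*20),fproj(m,t-Rt[:,0]*19-Rt[:,1]*20), m['position'])
im,d=bot.capture('top');save('t2',im[120:270,300:490],4)
im,d=bot.capture('scene');save('s2',im[150:290,180:320],5)
mt=cm('top');ms=cm('scene');print(proj(mt,t)-[300,120],proj(ms,t)-[180,150], bot.get_obs()['tool_pos'])
```

```text
[323.  224.8] [355.6 234.6] [290.3 234.7] [ 503.1 -227.9  343.4]
[163.   69.7] [15.4 81.5] [ 529.8 -288.1  146.8]
```

View pics/t2.png

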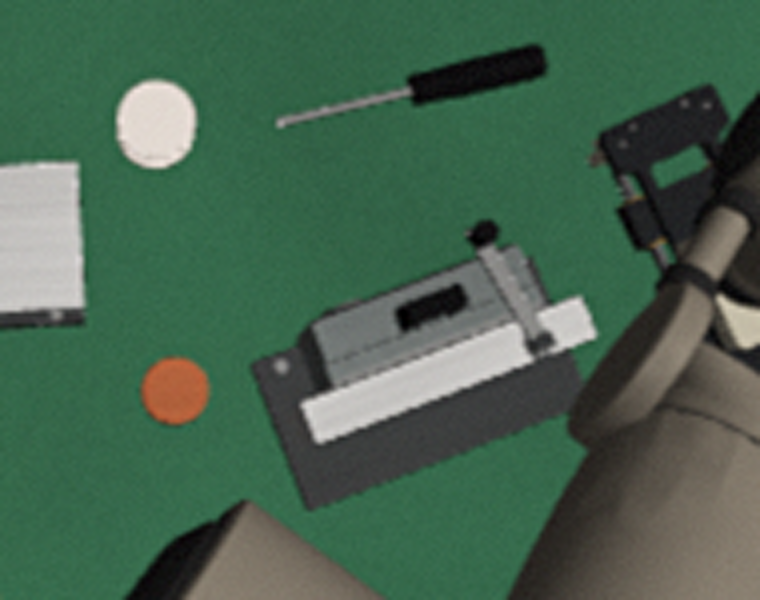

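View pics/s2.png

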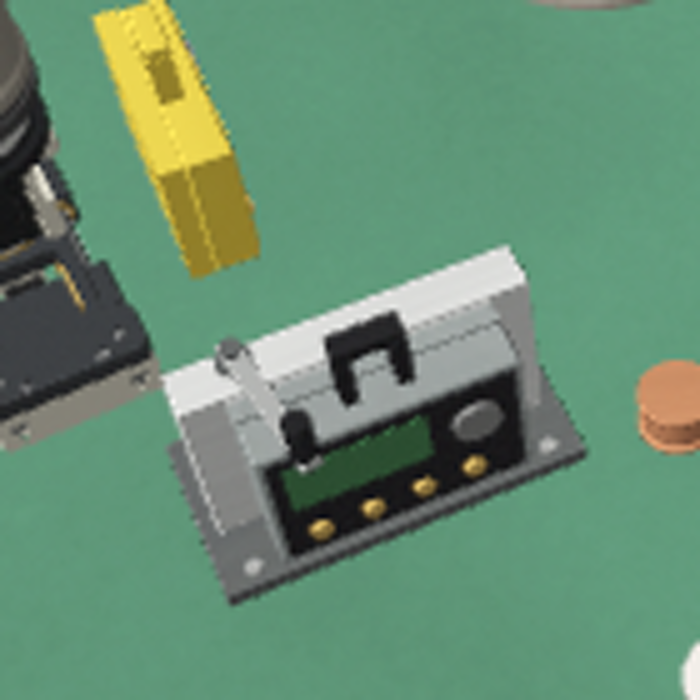

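Run:
```python
from cams import *
np.set_printoptions(precision=1,suppress=True)
m=cm('wrist');im,d=bot.capture('wrist');o=bot.get_obs()
for u,v in ((550,115),(560,117),(570,110)):
    a,b=int(u/1.25),int(v/1.25);r=m['rotation'].T@fray(m,a,b);dd=np.median(d[b-2:b+3,a-2:a+3])
    print(dd,fatz(m,a,b,170),np.array(m['position'])+fray(m,a,b)*dd/r[2])
t=np.array(o['tool_pos'])
# finger depth
for u,v in ((345,320),(470,320),(345,300),(470,300),(350,330),(460,370),(345,370)):
    a,b=int(u/1.25),int(v/1.25);r=m['rotation'].T@fray(m,a,b);dd=d[b,a]
    P=np.array(m['position'])+fray(m,a,b)*dd/r[2]
    Rt=R.from_euler('xyz',o['tcp_rot']).as_matrix();print((u,v),dd,Rt.T@(P-t))
save('w4',im[200:330,220:420],4)
```

```text
163.30002 [ 554.9 -180.8  170. ] [ 555.3 -180.4  168.6]
161.63039 [ 559.6 -178.8  170. ] [ 559.4 -178.9  170.5]
160.79605 [ 562.8 -173.4  170. ] [ 562.7 -173.5  170.4]
(345, 320) 141.00073 [-66.  -21.4  -6.8]
(470, 320) 135.5267 [-71.2  24.   -9.1]
(345, 300) 154.65724 [-51.3 -23.5  -9. ]
(470, 300) 155.65858 [-50.5  27.3  -8.6]
(350, 330) 83.74806 [-119.5  -11.4  -28.6]
(460, 370) 385.0919 [145.9  57.8 146.8]
(345, 370) 128.15218 [-82.4 -19.9   4.9]
```

View pics/w4.png

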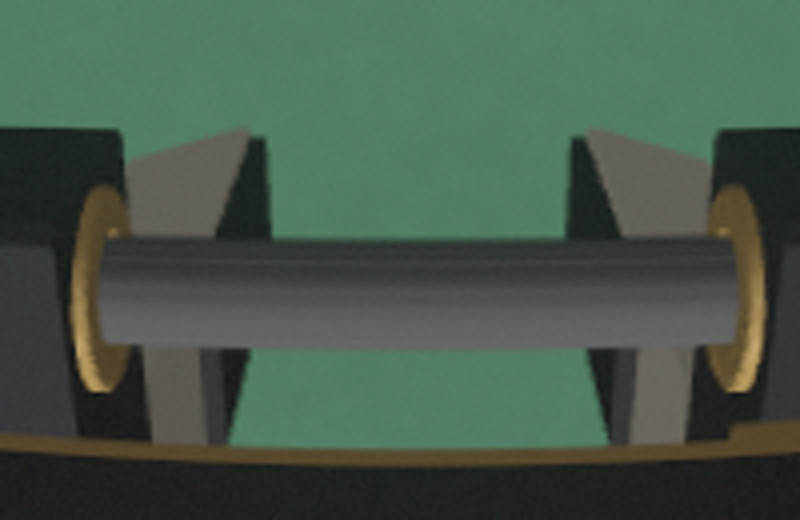

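Run:
```python
from cams import *
np.set_printoptions(precision=1,suppress=True)
m=cm('wrist');im,d=bot.capture('wrist');o=bot.get_obs()
t=np.array(o['tool_pos']);Rt=R.from_euler('xyz',o['tcp_rot']).as_matrix()
for x in (0,-10,-19,-30,-40): print(x,[fproj(m,t+Rt@np.array([x,y,z])) for y in (-20.5,20.5) for z in (-9.5,9.5)])
print(t)
for b in range(232,262,3):
  for a in (281,284,286,363,366):
    dd=d[b,a];r=m['rotation'].T@fray(m,a,b);P=np.array(m['position'])+fray(m,a,b)*dd/r[2];print((a,b),Rt.T@(P-t),end=' ')
  print()
```

```text
0 [array([291.7, 211.2]), array([292.6, 238. ]), array([353.7, 211.1]), array([352.9, 238. ])]
-10 [array([290.2, 215.5]), array([291.1, 243.5]), array([355.2, 215.5]), array([354.3, 243.5])]
-19 [array([288.6, 219.9]), array([289.7, 248.9]), array([356.6, 219.9]), array([355.6, 248.9])]
-30 [array([286.5, 225.7]), array([287.8, 256.1]), array([358.6, 225.7]), array([357.4, 256.2])]
-40 [array([284.4, 231.7]), array([285.9, 263.5]), array([360.6, 231.7]), array([359.2, 263.5])]
[ 529.5 -288.3  146.6]
(281, 232) [-38.1 -22.7  -8.6] (284, 232) [146.  -46.2  58.1] (286, 232) [146.  -43.8  58.1] (363, 232) [145.9  47.   58.1] (366, 232) [-38.7  23.7  -8.8] 
(281, 235) [-43.1 -22.   -8.7] (284, 235) [-39.1 -20.9  -7.3] (286, 235) [-40.5 -19.7  -7.8] (363, 235) [-40.   21.9  -7.6] (366, 235) [-40.4  23.5  -7.7] 
(281, 238) [-43.3 -22.   -7.1] (284, 238) [-42.7 -20.5  -6.9] (286, 238) [-41.9 -19.5  -6.6] (363, 238) [-40.9  21.8  -6.2] (366, 238) [-43.5  23.1  -7.1] 
(281, 241) [-48.9 -21.3  -7.6] (284, 241) [-46.8 -20.   -6.8] (286, 241) [-41.7 -19.6  -4.8] (363, 241) [-41.8  21.8  -4.8] (3
[... 279 characters left out ...]
(363, 247) [-43.9  21.7  -2.2] (366, 247) [-55.7  21.5  -7.1] 
(281, 250) [-61.1 -19.7  -7.8] (284, 250) [-47.9 -20.1  -2.1] (286, 250) [-43.9 -19.6  -0.4] (363, 250) [-43.   21.9  -0. ] (366, 250) [-56.9  21.4  -6. ] 
(281, 253) [-60.  -19.9  -5.7] (284, 253) [-48.6 -20.1  -0.7] (286, 253) [-43.2 -19.7   1.6] (363, 253) [-43.1  21.9   1.7] (366, 253) [-57.6  21.4  -4.7] 
(281, 256) [-60.3 -20.   -4.3] (284, 256) [-53.  -19.5  -1. ] (286, 256) [-46.3 -19.4   2. ] (363, 256) [-43.7  21.9   3.3] (366, 256) [-57.5  21.5  -3. ] 
(281, 259) [-116.2  -11.5  -28.7] (284, 259) [-115.8  -10.7  -28.5] (286, 259) [-116.2  -10.1  -28.7] (363, 259) [-115.7   11.9  -28.5] (366, 259) [-116.    12.8  -28.6]
```

```bash
python3 -m handwheel '[[[-3,0,0,0],[-3,0,0,0],[0,0,0,0],[0,0,0,0],[0,0,0,0],[0,0,0,0],[0,0,0,0]]]' 0
python3 - <<'E'
from cams import *
np.set_printoptions(precision=1,suppress=True)
m=cm('wrist');o=bot.get_obs();im,d=bot.capture('wrist');print(o['time'],o['tool_pos'],o['grip_width'])
t=np.array(o['tool_pos']);Rt=R.from_euler('xyz',o['tcp_rot']).as_matrix()
print(fproj(m,t))
for b in range(200,262,4):
  print(b,end=' ')
  for a in (312,320,324,328,334):
    dd=d[b,a];r=m['rotation'].T@fray(m,a,b);P=np.array(m['position'])+fray(m,a,b)*dd/r[2];print(Rt.T@(P-t),end=' ')
  print()
save('w5',im[190:330,220:420],4)
im,d=bot.capture('scene');save('s5',im[120:290,130:300],4)
ms=cm('scene');print((proj(ms,t)-[130,120])*4)
E
```

```text
time: 7.98
tool_pos: [528.7, -288.2, 205.3]
tcp_rot: [-2.662, 1.568, 2.478]
contact_force: [-0.2, 0.3, -0.2]
grip_width: 1.5
7.9833 [ 528.7 -288.2  205.3] 1.4617662593211105
[323.  224.9]
200 [203.3 -15.1  33.5] [203.5  -4.5  33.5] [205.    0.8  33.9] [204.7   6.2  33.9] [203.8  14.2  33.6] 
204 [203.8 -15.2  39.1] [203.3  -4.5  39. ] [204.1   0.8  39.2] [203.    6.2  38.9] [204.2  14.2  39.2] 
208 [205.6 -15.3  45.1] [205.3  -4.5  45.1] [203.8   0.8  44.7] [204.3   6.2  44.8] [203.6  14.2  44.6] 
212 [204.8 -15.4  50.5] [205.8  -4.6  50.8] [204.8   0.8  50.5] [203.2   6.2  50.1] [203.4  14.3  50.1] 
216 [204.5 -15.4  56.1] [204.7  -4.6  56.1] [205.    0.8  56.2] [205.    6.2  56.2] [204.5  14.4  56.1] 
220 [205.2 -15.5  62. ] [-196.2    0.6  -65.9] [205.    0.8  61.9] [205.2   6.3  62. ] [204.2  14.4  61.7] 
224 [204.  -15.5  67.3] [204.9  -4.6  67.6] [204.4   0.8  67.5] [205.    6.3  67.7] [204.4  14.4  67.5] 
228 [205.  -15.6  73.5] [204.7  -4.7  73.3] [205.3   0.8  73.5] [205.3   6.3  73.6] [204.2  14.5  73.2] 
232 [203.  -15.6  78.6] [204.4  -4.7  79.1] [204.4   0.8  79. ] [203.2   6.3  78.6] [204.9  14.6  79.3] 
236 [-112.    -2.9  -34.2] [-41.3  -1.5  -7.6] [205.2   0.8  85.2] [-41.8   2.8  -7.8] [-108.6    3.6  -32.9] 
240 [-116.    -2.7  -34.5] [-46.9  -1.4  -7.5] [203.2   0.8  90.4] [-46.7   2.7  -7.4] [-110.4    3.6  -32.3] 
244 [-118.4   -2.6  -34.3] [-51.8  -1.4  -7.3] [202.9   0.8  96.2] [-51.2   2.7  -7. ] [-111.6    3.6  -31.6] 
248 [-120.1   -2.6  -33.8] [-57.1  -1.3  -7.3] [205.    0.8 103.2] [-55.8   2.6  -6.7] [-116.1    3.4  -32.2] 
252 [-120.4   -2.6  -32.8] [-61.8  -1.2  -7.2] [204.5   0.8 109.1] [-63.7   2.5  -8.1] [-118.8    3.3  -32.1] 
256 [-119.7   -2.6  -31.3] [-66.7  -1.2  -7.4] [203.7   0.8 114.9] [-67.4   2.5  -7.7] [-121.1    3.3  -32. ] 
260 [-121.5   -2.6  -31. ] [-115.5   -0.5  -28.2] [-116.2    0.6  -28.5] [-116.1    1.7  -28.5] [-121.5    3.3  -31. ] 
[237.8 389.3]
```

View pics/w5.png

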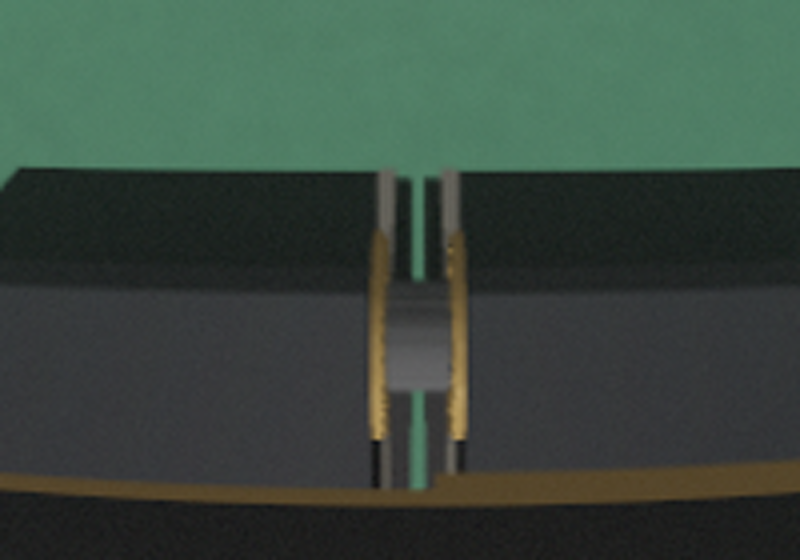

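View pics/s5.png

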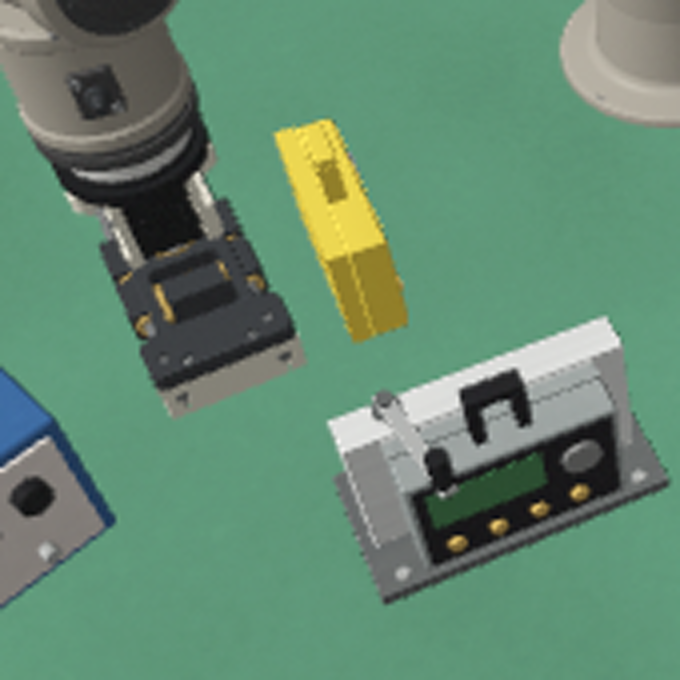

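```bash
python3 -m handwheel '[[[0,0.46,-0.06,-0.12],[0,0.96,-0.06,-0.12],[0,0.96,-0.06,-0.12],[0,0.96,-0.06,-0.12],[0,0.96,-0.06,-0.12],[0,0.96,-0.06,-0.12],[0,0.96,-0.06,-0.12],[0,0.96,-0.06,-0.12]]]' 0.45
python3 -m handwheel '[[[0,0.96,-0.06,-0.12],[0,0.96,-0.06,-0.12],[0,0.96,-0.06,-0.12],[0,0.96,-0.06,-0.12],[0,0.96,-0.06,-0.12],[0,0.96,-0.06,-0.12],[0,0,0,0],[0,0,0,0]]]'
python3 - <<'E'
from cams import *
np.set_printoptions(precision=3,suppress=True)
o=bot.get_obs();print(o['time'],o['tool_pos'],o['joint_positions'],o['contact_force'],o['grip_width'])
Rt=R.from_euler('xyz',o['tcp_rot']).as_matrix()
d=np.array([560,-178,112])-o['tool_pos'];print(Rt.T@d, np.degrees(np.arctan2(Rt[1,2],Rt[0,2])))
E
```

```text
time: 8.75
tool_pos: [570.2, -231.7, 205.9]
tcp_rot: [2.678, 1.57, 2.5]
contact_force: [0.7, 0.3, 0.3]
grip_width: 40.7
time: 9.42
tool_pos: [560.0, -176.5, 206.5]
tcp_rot: [2.479, 1.571, 3.012]
contact_force: [-0.2, 0.5, 0.1]
grip_width: 41.4
9.4167 [ 560.046 -176.459  206.489] [-0.436  0.446  1.314 -0.     1.382 -2.54 ] [-0.183  0.458  0.103] 41.3593969900672
[94.489 -1.316 -0.807] 30.555461700992158
```

```bash
python3 -m handwheel '[[[2.5,-0.1,0,0],[2.5,0,0,0],[2.3,0,0,0],[2,0,0,0],[0,0,0,0],[0,0,0,0]]]'
python3 -m handwheel '[[[0,-0.96,-0.06,0.12],[0,-0.96,-0.06,0.12],[0,-0.96,-0.06,0.12],[0,-0.96,-0.06,0.12],[0,-0.96,-0.06,0.12],[0,-0.96,-0.06,0.12],[0,-0.96,-0.06,0.12],[0,-0.96,-0.06,0.12]]]'
python3 -m handwheel '[[[0,-0.96,-0.06,0.12],[0,-0.96,-0.06,0.12],[0,-0.96,-0.06,0.12],[0,-0.96,-0.06,0.12],[0,-0.96,-0.06,0.12],[0,-0.96,-0.06,0.12],[0,0,0,0],[0,0,0,0]]]'
python3 - <<'E'
from cams import *
np.set_printoptions(precision=3,suppress=True)
o=bot.get_obs();print(o['time'],o['tool_pos'],o['joint_positions'],o['contact_force'])
m=cm('wrist');im,d=bot.capture('wrist');save('w6',im,1.25)
E
```

```text
time: 9.92
tool_pos: [560.3, -177.8, 112.9]
tcp_rot: [2.17, 1.569, 2.703]
contact_force: [-0.3, -0.9, 0.2]
grip_width: 41.0
time: 10.58
tool_pos: [565.6, -252.5, 115.7]
tcp_rot: [0.02, 1.568, -0.412]
contact_force: [-0.1, 1.1, -0.5]
grip_width: 41.4
time: 11.25
tool_pos: [525.3, -292.3, 115.3]
tcp_rot: [0.534, 1.568, -0.608]
contact_force: [-0.6, 0.0, -0.2]
grip_width: 41.7
11.25 [ 525.295 -292.321  115.312] [-0.635  0.541  1.414  0.     1.184 -1.064] [-0.563  0.003 -0.218]
```

View pics/w6.png

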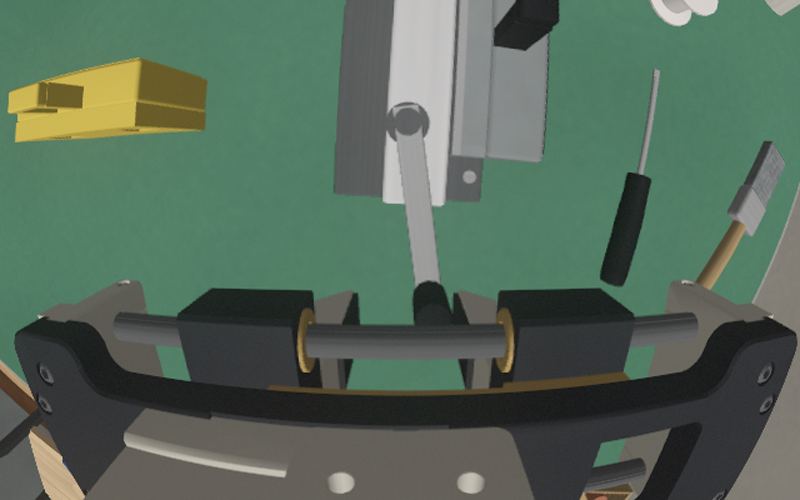

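```bash
python3 -m handwheel '[[[0,0.5,0,0],[-3,0,0,0],[-3,0,0,0],[-3,0,0,0],[-2,0,0,-0.12],[0,0,0,-0.12],[0,0,0,-0.12],[0,0,0,-0.12]]]' 0.8
python3 -m handwheel '[[[0,0,0,-0.12],[0,0,0,-0.12],[0,0,0,-0.12],[0,0,0,-0.12],[0,0,0,-0.12],[0,0,0,-0.12],[0,0,0,-0.12],[0,0,0,-0.12]]]'
python3 -m handwheel '[[[0,0,0,-0.075],[0,0,0,0],[0,0,0,0]]]'
python3 - <<'E'
from cams import *
np.set_printoptions(precision=3,suppress=True)
o=bot.get_obs();print(o['time'],o['tool_pos'],o['joint_positions'],o['contact_force'],o['grip_width'])
Rt=R.from_euler('xyz',o['tcp_rot']).as_matrix()
d=np.array([513.5,-143.5,180])-o['tool_pos'];print(Rt.T@d, np.degrees(np.arctan2(Rt[1,2],Rt[0,2])))
m=cm('wrist');im,d=bot.capture('wrist');save('w7',im,1.25)
E
```

```text
time: 11.97
tool_pos: [530.1, -288.8, 224.4]
tcp_rot: [0.191, 1.569, -0.464]
contact_force: [-0.2, 1.4, 0.1]
grip_width: 73.7
time: 12.63
tool_pos: [530.0, -288.7, 223.8]
tcp_rot: [-0.38, 1.57, -0.076]
contact_force: [-0.6, -0.6, 0.2]
grip_width: 73.7
time: 12.88
tool_pos: [529.8, -288.9, 223.7]
tcp_rot: [-0.396, 1.57, -0.025]
contact_force: [-0.5, 0.5, 0.7]
grip_width: 73.4
12.8833 [ 529.75  -288.87   223.727] [-0.626  0.467  1.233  0.     1.441 -2.568] [-0.486  0.487  0.734] 73.44776090935942
[ 43.72  141.397  37.471] 21.22690985774221
```

View pics/w7.png

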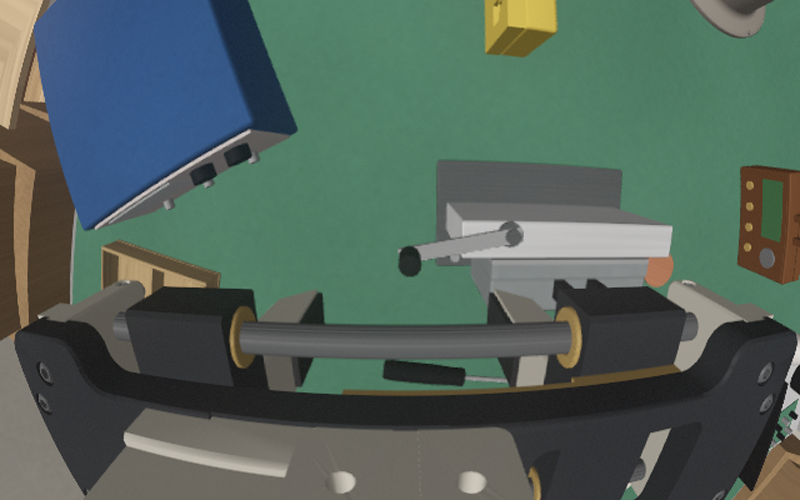

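```bash
python3 -m handwheel '[[[0,2.83,0.75,0],[0,2.83,0.75,0],[0,2.83,0.75,0],[0,2.83,0.75,0],[0,2.83,0.75,0],[2.2,0,0,0],[2.2,0,0,0],[0,0,0,0]]]'
python3 -m handwheel '[[[0,0,0,0]]]'
python3 - <<'E'
from cams import *
np.set_printoptions(precision=3,suppress=True)
o=bot.get_obs();print(o['time'],o['tool_pos'],o['joint_positions'],o['contact_force'],o['grip_width'])
Rt=R.from_euler('xyz',o['tcp_rot']).as_matrix()
d=np.array([513.5,-143.5,104])-o['tool_pos'];print(Rt.T@d, np.degrees(np.arctan2(Rt[1,2],Rt[0,2])))
m=cm('wrist');im,d=bot.capture('wrist');save('w8',im,1.25)
t=np.array(o['tool_pos'])
print(fproj(m,t+Rt@np.array([5,0,0]))*1.25)
print(fproj(m,[513.5,-143.5,175])*1.25, bot.spot_point('wrist','grip')[:2])
E
```

```text
time: 13.6
tool_pos: [510.8, -142.1, 176.3]
tcp_rot: [2.34, 1.564, 2.711]
contact_force: [-0.2, 0.1, 0.2]
grip_width: 73.3
time: 13.68
tool_pos: [512.4, -143.5, 179.3]
tcp_rot: [2.324, 1.569, 2.695]
contact_force: [0.7, 0.7, 0.2]
grip_width: 73.5
13.6833 [ 512.409 -143.455  179.304] [-0.417  0.364  1.518  0.     1.262 -2.358] [0.668 0.695 0.247] 73.50123465527085
[75.302 -0.547  1.104] 21.230152866188188
[408.825 280.081]
[408.02  282.231] [{'point': [324.7, 225.4], 'conf': 0.81}]
```

View pics/w8.png

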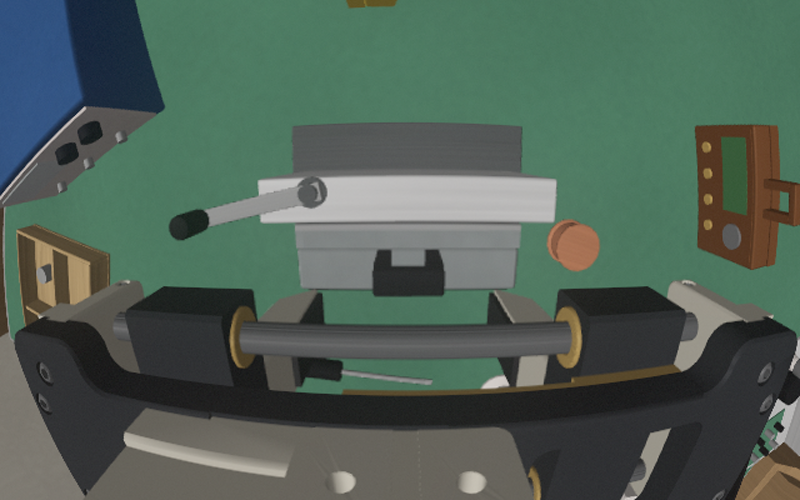

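```bash
python3 -m handwheel '[[[1.5,0,0.1,0],[1.5,0,0,0],[1.5,0,0,0],[1.5,0,0,0],[1,0,0,0],[0.5,0,0,0],[0,0,0,0],[0,0,0,0]]]'
python3 -m handwheel '[[[0,0,0,0],[0,0,0,0],[0,0,0,0],[0,0,0,0],[0,0,0,0],[0,0,0,0]]]' 0
python3 - <<'E'
from cams import *
np.set_printoptions(precision=3,suppress=True)
o=bot.get_obs();print(o['time'],o['tool_pos'],o['contact_force'],o['moment'],o['grip_width'])
m=cm('wrist');im,d=bot.capture('wrist');save('w9',im,1.25)
im,d=bot.capture('scene');save('s9',im[130:290,190:350],4)
E
```

```text
time: 14.45
tool_pos: [514.2, -143.8, 105.3]
tcp_rot: [-0.722, 1.57, -0.351]
contact_force: [-0.6, -0.3, -0.0]
grip_width: 73.7
time: 14.95
tool_pos: [513.7, -142.9, 104.8]
tcp_rot: [1.065, 1.57, 1.436]
contact_force: [1.4, -0.1, 0.8]
grip_width: 39.9
14.95 [ 513.675 -142.886  104.775] [ 1.353 -0.141  0.812] [ 0.064 -0.048  0.006] 39.93541940823933
```

View pics/w9.png

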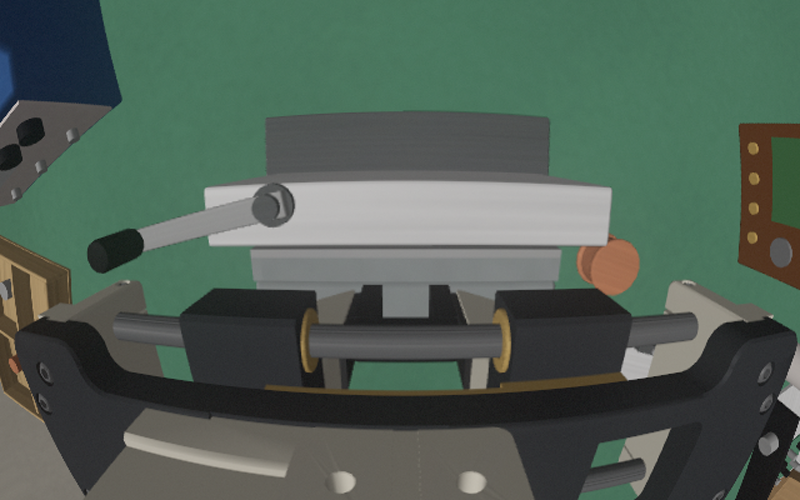

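View pics/s9.png

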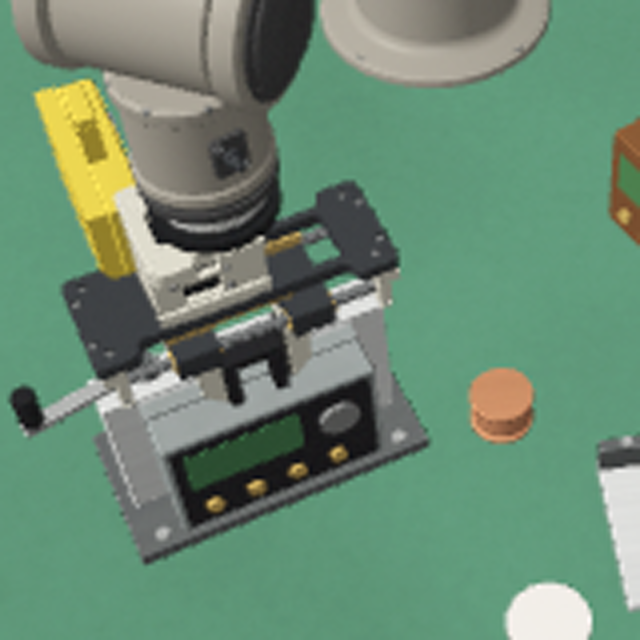

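```bash
python3 -m handwheel '[[[-0.4,0,0,0],[-0.6,0,0,0],[-0.6,0,0,0],[-0.6,0,0,0],[0,0,0,0],[0,0,0,0],[0,0,0,0]]]'
python3 - <<'E'
from cams import *
np.set_printoptions(precision=3,suppress=True)
o=bot.get_obs();print(o['time'],o['tool_pos'],o['contact_force'],o['moment'],o['grip_width'])
Rt=R.from_euler('xyz',o['tcp_rot']).as_matrix();print(Rt)
im,d=bot.capture('scene');save('s10',im[130:290,190:350],4)
E
```

```text
time: 15.63
tool_pos: [513.7, -143.6, 126.6]
tcp_rot: [-0.899, 1.571, -0.528]
contact_force: [0.5, 0.8, -4.2]
grip_width: 39.8
15.6333 [ 513.671 -143.575  126.638] [ 0.489  0.765 -4.206] [ 0.099 -0.254  0.06 ] 39.76534462036395
[[ 0.    -0.363  0.932]
 [-0.     0.932  0.363]
 [-1.    -0.     0.   ]]
```

View pics/s10.png

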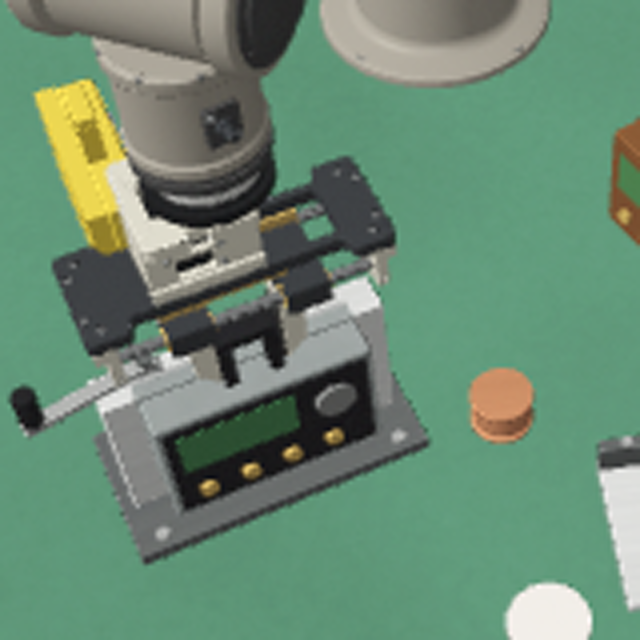

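```bash
python3 -m handwheel '[[[0,0,0.3,0],[0,0,0.4,0],[0,0,0.5,0],[0,0,0.8,0],[0,0,1,0],[0,0,1,0],[0,0,1,0],[0,0,1,0]]]'
python3 -m handwheel '[[[0,0,1,0],[-1,0,0,0],[-2,0,0,0],[-2,0,0,0],[-2,0,0,0],[0,0,0,0],[0,0,0,0]]]'
python3 - <<'E'
from cams import *
np.set_printoptions(precision=3,suppress=True)
o=bot.get_obs();print(o['time'],o['tool_pos'],o['contact_force'],o['moment'],o['grip_width'])
Rt=R.from_euler('xyz',o['tcp_rot']).as_matrix();print(Rt)
im,d=bot.capture('scene');save('s11',im[130:310,190:440],3.2)
im,d=bot.capture('wrist');save('w11',im,1.25)
im,d=bot.capture('top');save('t11',im[110:260,180:450],2.9)
print(bot.get_obs()['time'])
E
```

```text
time: 16.35
tool_pos: [570.8, -121.1, 126.5]
tcp_rot: [0.84, 1.571, 1.212]
contact_force: [-0.2, -0.3, -4.5]
grip_width: 39.6
time: 16.93
tool_pos: [579.5, -118.2, 197.7]
tcp_rot: [-0.716, 1.568, -0.345]
contact_force: [-0.5, 1.0, -4.8]
grip_width: 39.6
16.9333 [ 579.516 -118.2    197.701] [-0.467  0.986 -4.82 ] [ 0.083  0.053 -0.011] 39.55371118631249
[[ 0.003 -0.363  0.932]
 [-0.001  0.932  0.363]
 [-1.    -0.002  0.002]]
17.0833
```

View pics/s11.png

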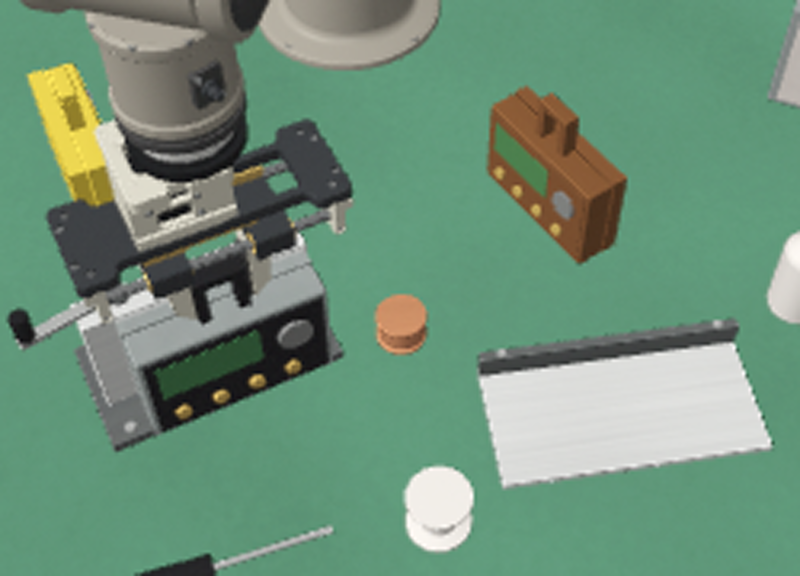

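View pics/w11.png

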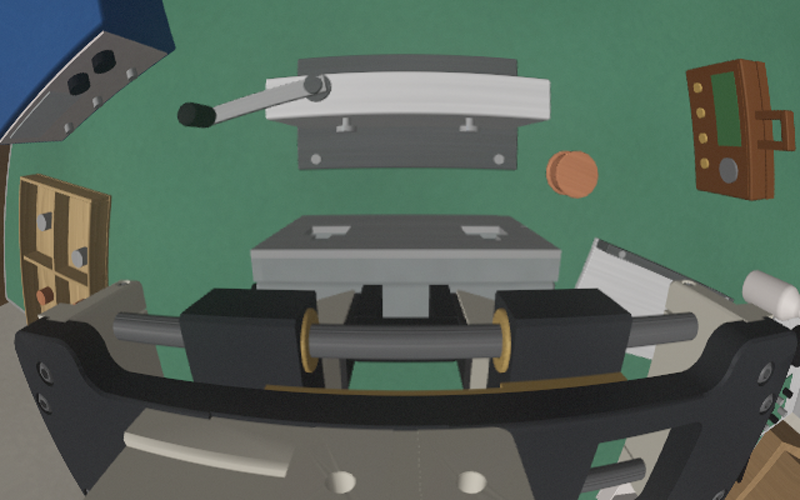

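```bash
python3 -m handwheel '[[[0,1.2,0.44,0],[0,2.4,0.87,0],[0,2.8,1.02,0],[0,2.8,1.02,0],[0,2.8,1.02,0],[0,2.8,1.02,0],[0,2.8,1.02,0],[0,2.8,1.02,0]]]'
python3 -m handwheel '[[[0,2.8,1.02,0],[0,2.8,1.02,0],[0,2.8,1.02,0],[0,1.9,0.69,0],[0,0.85,0.31,0],[0,0,0,0.1],[0,0,0,0.11],[0,0,0,0.1]]]'
python3 -m handwheel '[[[0,0,0,0],[0,0,0,0],[0,0,0,0]]]'
python3 - <<'E'
from cams import *
np.set_printoptions(precision=3,suppress=True)
o=bot.get_obs();print(o['time'],o['tool_pos'],o['joint_positions'],o['contact_force'],o['moment'],o['grip_width'])
Rt=R.from_euler('xyz',o['tcp_rot']).as_matrix();print(Rt,np.degrees(np.arctan2(Rt[1,2],Rt[0,2])))
m=cm('wrist');im,d=bot.capture('wrist');save('w12',im,1.25);np.savez('w12.npz',im=im,d=d)
import pickle;pickle.dump((m,o),open('w12.pkl','wb'))
E
```

```text
time: 17.75
tool_pos: [573.1, 101.1, 195.6]
tcp_rot: [2.636, 1.569, 3.007]
contact_force: [1.2, -0.0, -4.6]
grip_width: 39.8
time: 18.42
tool_pos: [570.8, 217.8, 195.6]
tcp_rot: [-2.839, 1.569, -2.783]
contact_force: [0.6, -0.6, -4.7]
grip_width: 39.7
time: 18.67
tool_pos: [571.3, 217.4, 196.2]
tcp_rot: [-2.927, 1.57, -2.863]
contact_force: [0.1, -0.0, -4.3]
grip_width: 39.6
18.6667 [571.335 217.378 196.249] [ 0.238  0.499  1.256 -0.     1.388 -1.396] [ 0.148 -0.02  -4.296] [ 0.053 -0.034  0.02 ] 39.61597555245926
[[-0.001 -0.064  0.998]
 [-0.     0.998  0.064]
 [-1.    -0.    -0.001]] 3.6548539497657364
```

View pics/w12.png

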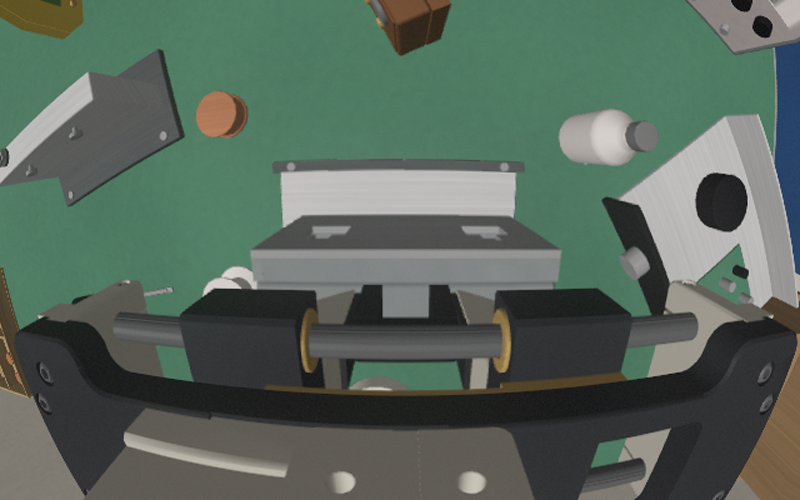

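Run:
```python
from cams import *
import pickle
np.set_printoptions(precision=1,suppress=True)
m,o=pickle.load(open('w12.pkl','rb'));im=np.load('w12.npz')['im']
save('w12c',im[115:235,190:460],2.9)
w=lambda u,v,z:fatz(m,u/1.25,v/1.25,z)
t=np.array(o['tool_pos']);Rt=R.from_euler('xyz',o['tcp_rot']).as_matrix()
zb=30+t[2]-104.8
for n,a in (('bottom back',((303,216.5),(510,216.5))),('top back',((252,250),(560,250)))):
    for q in a: print(n,Rt.T@(w(*q,zb+(100 if n[0]=='t' else 0))-t))
for a,z in (((273,163),34),((273,172.5),34),((524,162),34),((524,172),34)): print(w(*a,z))
```

```text
bottom back [ 74.8 -75.6 -24.1]
bottom back [ 74.8  74.4 -24.1]
top back [-25.2 -75.2 -24.1]
top back [-25.2  72.9 -24.1]
[516.5  85.9  34. ]
[525.6  86.2  34. ]
[501.1 323.9  34. ]
[510.7 324.8  34. ]
```

View pics/w12c.png

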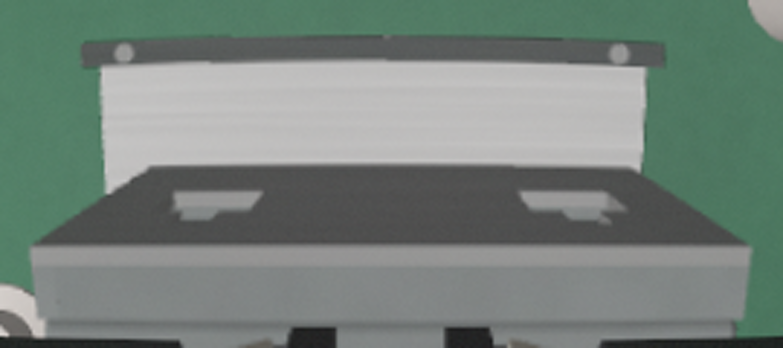

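```bash
python3 -m handwheel '[[[0,-0.45,-0.9,0.004],[0,-0.42,-0.9,0],[2,0,0,0],[2,0,0,0],[2,0,0,0],[2,0,0,0],[1,0,0,0],[0.5,0,0,0]]]'
python3 -m handwheel '[[[0,0,0,0],[0,0,0,0],[0,0,0,0]]]'
python3 - <<'E'
from cams import *
np.set_printoptions(precision=3,suppress=True)
o=bot.get_obs();print(o['time'],o['tool_pos'],o['contact_force'],o['moment'],o['grip_width'])
Rt=R.from_euler('xyz',o['tcp_rot']).as_matrix();print(np.degrees(np.arctan2(Rt[1,2],Rt[0,2])),Rt[2])
m=cm('wrist');im,d=bot.capture('wrist');save('w13',im[150:240,190:460],2.9);np.savez('w13.npz',im=im,d=d)
import pickle;pickle.dump((m,o),open('w13.pkl','wb'))
im,d=bot.capture('scene');save('s13',im[180:300,310:460],5);np.savez('s13.npz',im=im,d=d)
E
```

```text
time: 19.38
tool_pos: [553.1, 207.6, 99.9]
tcp_rot: [-2.996, 1.568, -2.937]
contact_force: [-0.5, 1.0, -5.4]
grip_width: 40.0
time: 19.63
tool_pos: [555.0, 208.1, 103.0]
tcp_rot: [0.202, 1.568, 0.259]
contact_force: [0.1, -0.1, -4.6]
grip_width: 39.9
19.6333 [555.034 208.106 102.986] [ 0.053 -0.078 -4.589] [ 0.029  0.025 -0.043] 39.92827351800586
3.2910851650314386 [-1.     0.001  0.003]
```

View pics/w13.png

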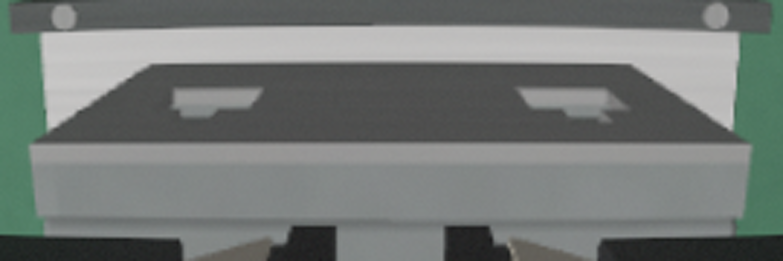

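View pics/s13.png

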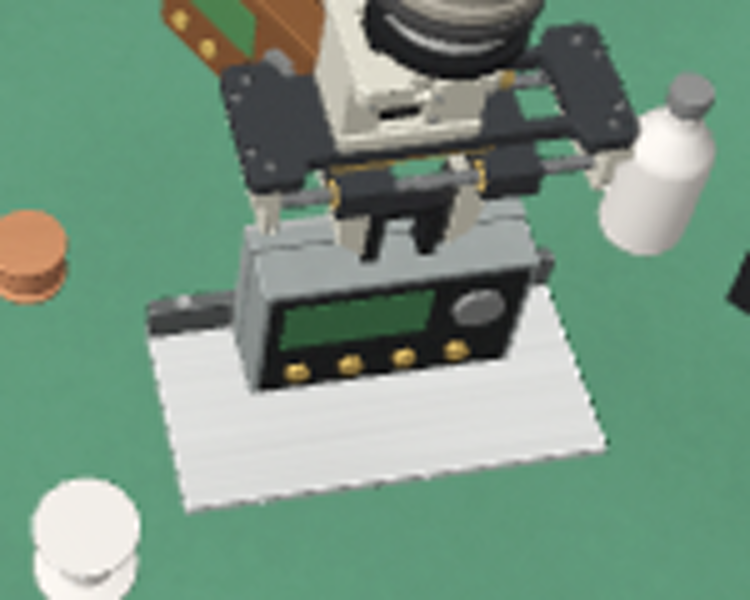

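Run:
```python
from cams import *
import pickle
np.set_printoptions(precision=1,suppress=True)
m,o=pickle.load(open('w13.pkl','rb'))
w=lambda u,v,z:fatz(m,190+u/2.9,150+v/2.9,z)
t=np.array(o['tool_pos']);Rt=R.from_euler('xyz',o['tcp_rot']).as_matrix()
T=lambda P:Rt.T@(P-t)
for q in ((12,33.5),(200,28),(390,25.5),(580,27.5),(770,33.5)): print('fence',T(w(*q,34)),w(*q,34))
for q in ((152,65),(630,65)): print('bot',T(w(*q,28.2)))
```

```text
fence [  68.8 -120.2  -36.9] [525.3  86.   34. ]
fence [ 68.9 -58.4 -36.8] [521.8 147.8  34. ]
fence [ 68.9  -1.3 -36.9] [518.4 204.7  34. ]
fence [ 68.9  55.8 -36.9] [515.2 261.7  34. ]
fence [ 69.  118.5 -36.8] [511.6 324.3  34. ]
bot [ 74.7 -75.5 -24.8]
bot [ 74.8  73.6 -24.8]
```

```bash
python3 -m handwheel '[[[0.6,0,-0.4,0],[0.6,0,-0.4,0],[0.4,0,0,0],[0.1,0,0,0],[0,0,0,0],[0,0,0,0]]]'
python3 -m handwheel '[[[0.1,0,0,0],[0.05,0,0,0],[0,0,0,0],[0,0,0,0]]]'
python3 -m handwheel '[[[0.05,0,0,0],[0.05,0,0,0],[0,0,0,0],[0,0,0,0]]]'
```

```text
time: 20.23
tool_pos: [546.2, 207.5, 84.5]
tcp_rot: [0.715, 1.571, 0.772]
contact_force: [0.2, -0.1, -4.0]
grip_width: 39.7
time: 20.57
tool_pos: [546.5, 207.5, 83.7]
tcp_rot: [0.198, 1.57, 0.256]
contact_force: [-1.7, 0.5, -0.2]
grip_width: 39.8
time: 20.9
tool_pos: [546.6, 207.5, 83.6]
tcp_rot: [0.161, 1.569, 0.218]
contact_force: [-2.4, -0.7, 7.7]
grip_width: 39.6
```

```bash
python3 -m handwheel '[[[-0.1,0,0,0],[0,0,-0.1,0],[0,0,-0.1,0],[0,0,0,0],[0,0,0,0]]]'
python3 -m handwheel '[[[0,0,-0.05,0],[0,0,-0.05,0],[0,0,0,0],[0,0,0,0]]]'
python3 -m handwheel '[[[0,0,-0.05,0],[0,0,0,0],[0,0,0,0]]]'
python3 - <<'E'
from cams import *
import pickle
m=cm('wrist');o=bot.get_obs();im,d=bot.capture('wrist');save('w14',im[150:240,190:460],2.9);pickle.dump((m,o),open('w14.pkl','wb'))
print(o['time'])
E
```

```text
time: 21.32
tool_pos: [545.0, 207.4, 83.5]
tcp_rot: [0.146, 1.569, 0.203]
contact_force: [2.0, 0.3, 1.7]
grip_width: 39.8
time: 21.65
tool_pos: [543.5, 207.4, 83.4]
tcp_rot: [0.27, 1.57, 0.328]
contact_force: [3.8, 0.5, 2.2]
grip_width: 39.9
time: 21.9
tool_pos: [542.9, 207.3, 83.4]
tcp_rot: [0.297, 1.57, 0.354]
contact_force: [2.4, 0.3, 3.0]
grip_width: 40.0
21.9
```

View pics/w14.png

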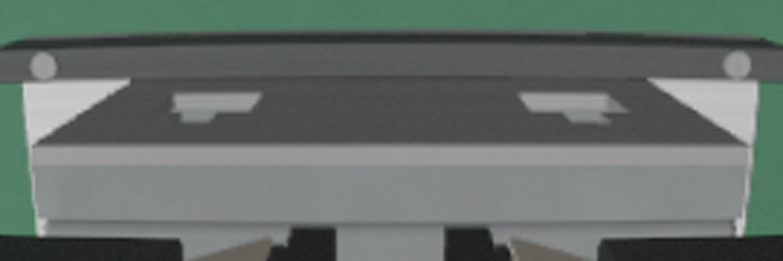

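```bash
python3 -m handwheel '[[[-0.05,0,-0.05,0],[0,0,0,0],[0,0,0,0]]]'
python3 -m handwheel '[[[0,0,-0.05,0],[0,0,-0.05,0],[0,0,0,0],[0,0,0,0]]]'
python3 - <<'E'
from cams import *
import pickle
np.set_printoptions(precision=1,suppress=True)
m=cm('wrist');o=bot.get_obs();im,d=bot.capture('wrist');save('w15',im[160:240,190:460],2.9)
t=np.array(o['tool_pos']);Rt=R.from_euler('xyz',o['tcp_rot']).as_matrix();print(np.degrees(np.arctan2(Rt[1,2],Rt[0,2])),Rt[2],o['moment'])
E
```

```text
time: 22.2
tool_pos: [541.9, 207.2, 83.4]
tcp_rot: [3.132, 1.57, -3.093]
contact_force: [2.6, 0.3, 1.1]
grip_width: 39.7
time: 22.53
tool_pos: [541.3, 207.2, 83.6]
tcp_rot: [0.263, 1.57, 0.32]
contact_force: [4.9, 0.8, -0.4]
grip_width: 39.9
3.2725537867740058 [-1.  0.  0.] [ 0.2 -1.1  0.1]
```

View pics/w15.png

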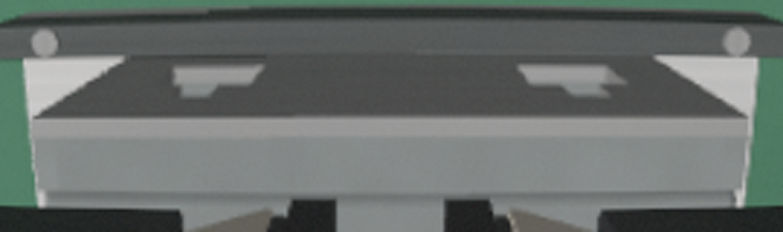

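```bash
python3 -m handwheel '[[[0.02,0,0.02,0],[0,0,0,0],[0,0,0,0]]]'
python3 -m handwheel '[[[0,0,0,0],[0,0,0,0],[0,0,0,0],[0,0,0,0],[0,0,0,0]]]' 0.75
python3 - <<'E'
from cams import *
import pickle
np.set_printoptions(precision=1,suppress=True)
m=cm('wrist');o=bot.get_obs();im,d=bot.capture('wrist');save('w16',im,1.25)
print(o['time'],o['contact_force'],o['grip_width'])
im,d=bot.capture('scene');save('s16',im[180:300,310:460],5)
E
```

```text
time: 22.83
tool_pos: [541.4, 207.2, 83.5]
tcp_rot: [0.518, 1.571, 0.575]
contact_force: [4.0, 1.6, 1.3]
grip_width: 39.8
time: 23.25
tool_pos: [540.7, 207.1, 83.1]
tcp_rot: [-3.053, 1.569, -2.996]
contact_force: [0.1, -0.4, 0.0]
grip_width: 66.8
23.25 [ 0.1 -0.4  0. ] 66.81276989858617
```

View pics/w16.png

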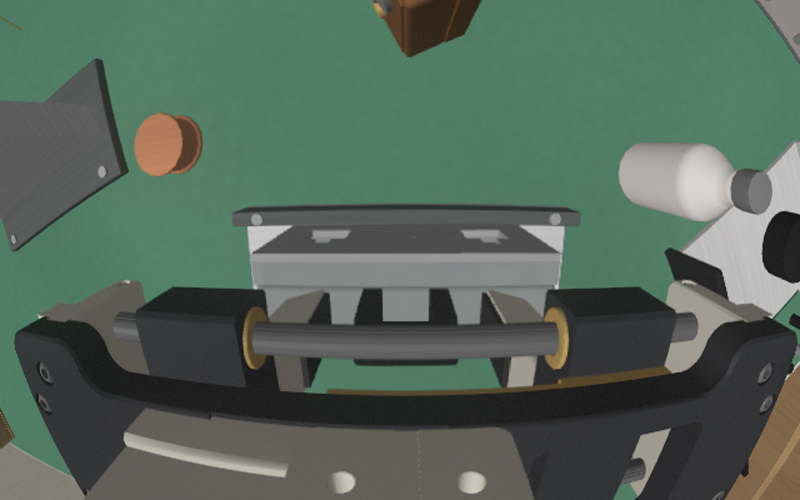

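View pics/s16.png

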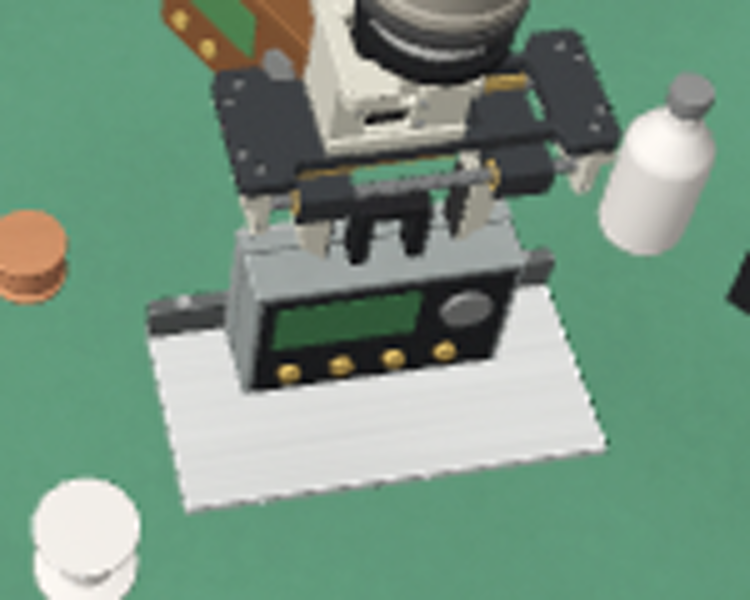

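```bash
python3 -m handwheel '[[[-1,0,0,0],[-2,0,0,0],[-3,0,0,0],[-3,0,0,0],[-3,0,0,0],[0,0,0,0],[0,0,0,0]]]'
python3 - <<'E'
from cams import *
import pickle
np.set_printoptions(precision=1,suppress=True)
m=cm('wrist');o=bot.get_obs();im,d=bot.capture('wrist');save('w17',im[120:240,190:460],2.9);pickle.dump((m,o,im,d),open('w17.pkl','wb'))
print(o['time'],o['tool_pos'],o['contact_force'],o['grip_width'])
E
```

```text
time: 23.93
tool_pos: [542.3, 207.5, 206.1]
tcp_rot: [0.203, 1.566, 0.261]
contact_force: [0.1, -1.0, -0.7]
grip_width: 68.7
23.9333 [542.3 207.5 206.1] [ 0.1 -1.  -0.7] 68.67046168572145
```

View pics/w17.png

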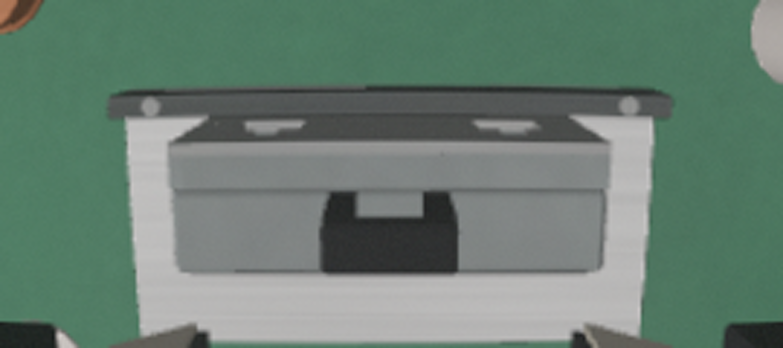

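Run:
```python
from cams import *
import pickle
np.set_printoptions(precision=1,suppress=True)
m,o,im,d=pickle.load(open('w17.pkl','rb'))
w=lambda u,v,z:fatz(m,190+u/2.9,120+v/2.9,z)
P={}
for n,a,b,z in (('fence in',(109,118),(671,118),34),('top back',(169,142.5),(609,141.5),108),('top front',(180,272),(601,270),108),('fence out',(110,93),(671,92.5),34)):
    A,B=w(*a,z),w(*b,z);v=B-A;print(n,A,B,(A+B)/2,np.linalg.norm(v),'yaw',np.degrees(np.arctan2(-v[0],v[1])))
    P[n]=(A+B)/2
th=np.radians(3.3);r=np.array([[np.cos(th),np.sin(th)],[-np.sin(th),np.cos(th)]])
print('in plate frame: back top',r@(P['top back']-P['fence in'])[:2])
# keyhole face at z from depth
for (u,v) in ((390,128),(300,130),(480,130),(390,138),(390,122)):
    a,b=int(190+u/2.9),int(120+v/2.9);q=m['rotation'].T@fray(m,a,b);Q=np.array(m['position'])+fray(m,a,b)*d[b,a]/q[2]
    print(Q, r@(Q-P['fence in'])[:2])
im,d=bot.capture('top');save('t17',im[110:260,180:450],2.9)
im,d=bot.capture('scene');save('s17',im[150:310,190:460],2.9)
```

```text
fence in [525.1  85.9  34. ] [511.6 324.3  34. ] [518.4 205.1  34. ] 238.87118656729348 yaw 3.2483257601913107
top back [522.7 130.6 108. ] [514.  278.5 108. ] [518.3 204.5 108. ] 148.23406148883623 yaw 3.3723176835147926
top front [568.1 134.5 108. ] [559.1 280.8 108. ] [563.6 207.6 108. ] 146.62784816027994 yaw 3.5140428243847905
fence out [514.4  86.2  34. ] [500.7 323.2  34. ] [507.6 204.7  34. ] 237.3205584523311 yaw 3.306456897667087
in plate frame: back top [-0.  -0.6]
[518.3 204.4  77.4] [-0.1 -0.7]
[520.2 171.6  76.7] [ -0.1 -33.5]
[516.3 237.1  77.5] [-0.2 32.1]
[518.8 204.4  96.4] [ 0.4 -0.7]
[518.8 204.5  56.7] [ 0.4 -0.7]
```

View pics/s17.png

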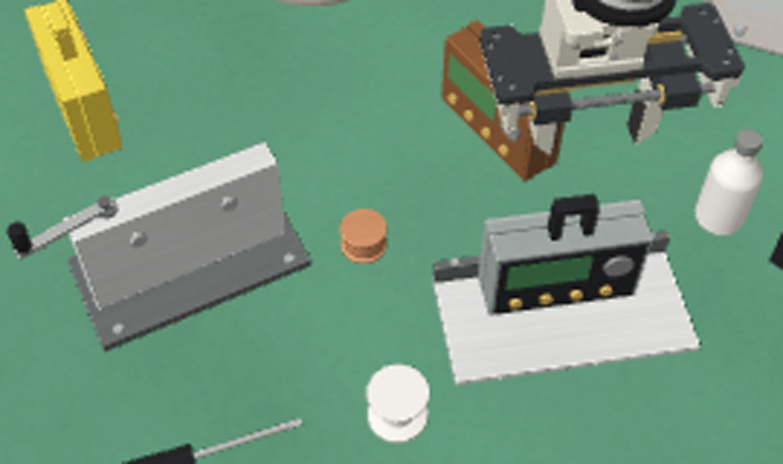

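View pics/t17.png

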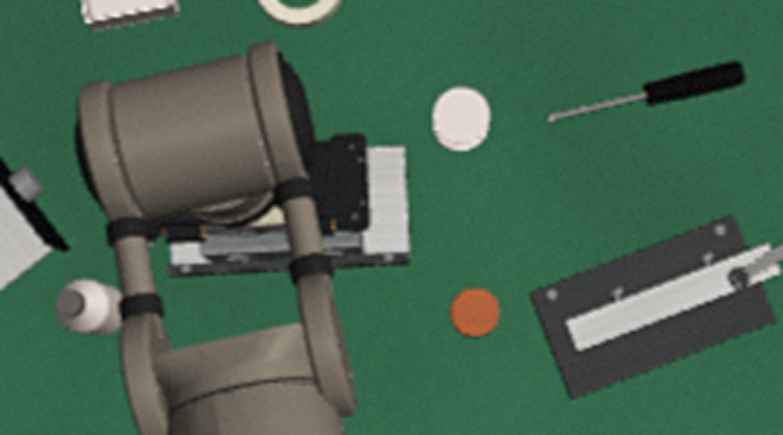

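```bash
python3 -c "
from plant import bot
print(bot.get_obs()['time']);print(bot.close_job())"
```

```text
24.0833
the job is handed in; nothing more can be done
None
```

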